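# Snap the lens retainer home in the projector lens barrel

## Task

Refit the retainer of the projector lens: pick it off the cork pad, set it loosely in the mouth of the lens barrel, collar up, and let go of it. Then take the wooden pusher out of its slanted holder and, holding it upright with its rubber foot down, press the retainer straight down until it snaps fully home; only the pusher may push it home, not the fingers. Put the pusher back in its holder, foot first and fully in, and leave the sharpener, the outlet box and the bottle where they are.

Things in the scene. Friction and masses are not known exactly. Their poses are not given: they have to be found in the camera images.
- retainer_mid (a point): Lens retainer: loose aluminium turning, 25 mm high, 40 g, on the cork pad, collar up. Below, a flange 43 mm across, 7 mm thick, its lower 5 mm tapering to 36 mm at the underside; above, a round collar 30 mm across, 18 mm high, to grip, with a flat top to press on. Point: its centre, on the axis, 12.5 mm above its underside; z: underside to collar.
- barrel: Black lens barrel 72 mm across, upright on a plywood base 110 x 110 x 22 mm, fixed. In its top a round recess 46 mm across, 16 mm deep, rim 71 mm above the bench. Four spring-loaded steel balls, evenly spaced, stand 4 mm out of the recess wall, 11 mm above its floor. Origin: centre of the underside, on the bench; z up.
- barrel_seat (a point): Centre of the recess floor (the seat), 55 mm above the bench, z up. Set in loosely, the retainer rests on the balls, its centre about 23 mm above this point. Pressed with roughly 8 to 13 N (a hard stop once home) its flange passes the balls, which spring out over it and hold it on the seat: its centre 12.5 mm above this point, collar top 9 mm above the rim.
- pad: Cork pad, 110 x 110 mm, 5 mm thick, fixed; the retainer lies on it. Origin: centre of its underside, on the bench.
- pusher_mid (a point): Wooden pusher: loose plain round dowel 26 mm in diameter, 130 mm long, 70 g, the lowest 12 mm a black rubber foot of the same diameter with a flat end. It stands foot down in the slanted holder, the upper 70 mm sticking out. Point: its centre, half-way along its axis; z: along the axis from the foot to the other end.
- pusher_foot (a point): Centre of the flat end of the pusher's rubber foot, 65 mm from the pusher's centre; same axes.
- holder_bore (a point): Pusher holder, fixed: square plywood sleeve, 36 x 36 mm inside, 6 mm walls, 60 mm deep, open at the top, leaning 30 degrees, its top to the right and a little back towards the robot. Point: centre of the sleeve's floor, 36 mm above the bench; z: up the centre line to the mouth; y level. The pusher lies on the lower wall (-x side), its axis 5 mm off the centre line, foot on the floor.
- holder: The base board of the pusher holder, 130 x 90 x 12 mm, plywood sleeve on top. Origin: centre of its underside, on the bench; the sleeve's top leans to its -x.
- sharpener_mid (a point): Bystander: black and smoky electric pencil sharpener, an upright cylinder 60 mm across and 130 mm high, loose. Point at its centre.
- outlet_mid (a point): Bystander: yellow outlet box, 80 x 75 x 76 mm, loose. Point at its centre.
- bottle_mid (a point): Bystander: clear water bottle, 64 mm across and 190 mm high, loose. Point at its centre.
Not all that is in view belongs to the job. There is more than one size of the part that bears pusher_mid; the job needs the smallest.

How it is judged:
By the outcome, as a careful person would: the job done as asked, in the order asked, and still so for the second after the job is handed in, with the robot touching nothing.
It also fails if it takes over 64 s, if anything falls off the work surface, if the arm or the gripper's body presses on something with over 40 N, if the wrist force passes 120 N, or if a joint passes its speed limit or range.

## Robot

A 6-joint arm with a two-finger parallel gripper is mounted at the origin on the work surface. World frame = base frame: x ahead of the robot, y to its left, z up, the work surface at z = 0. Lengths are in m, angles in rad, forces in N, time in s.
With the tool pointing down it reaches from about 0.25 to 0.725 m from the base axis. Payload 4 kg.
Tool frame: the origin (TCP) lies on the centre line of the jaws, within the pads' length; the fingertips stand 25 mm ahead of it and the grasp point (between the pads) lies 6 mm ahead of it; z points along the fingers, x is the direction in which the jaws open and shut, and the axes are right-handed (so a half turn about z gives the same grasp; the last joint's range is limited). The gripper opens to 85 mm and grips with 20 to 120 N. Pads are 22 mm wide; open, the fingers measure 114 mm over their backs; the gripper's body (76 mm by 85 mm) begins 54 mm behind the grasp point. The pads swing forward as they close: fully open they stand 13 mm farther back than shut.
Start: joints at [-1.215, 0.241, 0.005, 1.335, 0, 1.571], TCP at [0.174, -0.469, 0.256] pointing down, gripper open.
Joint ranges: [-2.72, 2.72], [-1.05, 1.87], [-1.09, 1.28], [-1.99, 2.15], [-1.42, 1.44], [-3.14, 3.14]. Speed limits (rad/s): [2.79, 2.79, 3.14, 3.14, 3.14, 3.14].

## Interface

Orientations are given as a unit quaternion [x, y, z, w].
In Python, from workcell import bot, imaging, order gives the robot as it stands.
- The arm moves only by the tool carry_out, never from a script. Its argument "moves" is a list of rows, each a list of 5 numbers: the shift along the tool's x, y, z scaled (see below), then the turn about the tool's z scaled (see below), then the opening, from -1 (shut) to 1 (fully open). In form: [[tx, ty, tz, roll, hand], ...]. A call has 1 to 20 rows; each row is the pose to reach, as a shift and turn from the pose commanded when the call began, along the tool's axes at that moment; what a row does not reach only later rows make up. The controller multiplies each number of a shift by 0.1 m and each number of a turn by 90 degrees. A row lasts 1/10 s, in which the tool goes at most 50 mm and 8.59 degrees, less where a joint would pass 70% of its speed; a pose out of reach is approached as far as the arm can. A call with a number of a shift or a turn outside -1 to 1 is refused whole. A call with a gripper value outside its range is refused whole. The fingers move at their own pace and stop on an object; the grip force is fixed at half the most. Time passes only in rows, so rows that repeat a pose let the fingers close. It gives the time, the measured TCP pose, the force and the opening at its end, in the units of the state.
- bot.get_obs(): the state, without advancing time (a new reading comes with each control period).
- imaging.camera(name): name is "scene" or "top" or "wrist"; returns the picture (480x640x3 uint8, red, green, blue); there is no depth.
- imaging.camera_model(name): a dict with "fovy" (degrees; the focal length in pixels is half the picture's height over the tangent of half this angle, whatever the lens; pixels are square), "cx", "cy" (the principal point, pixels), "eye" and "rotation" of the camera in the world. Camera axes: x right, y up, looking along -z (the intrinsics and any distortion apply to the point x, -y, -z); pixel columns grow to the right and rows downward; lengths in m; the calibration is good to about 2 mm. The wrist camera is an equidistant fisheye: a pixel r from the principal point sees the ray r / f radians off the axis. A picture is of the moment at which its call begins: read the wrist's pose just before it. camera_model takes no time and is no camera call; for the wrist camera it gives the pose at the moment of the call.
- order.job_done(): hands the job in, once; it reports no verdict.
The state is a dict: "clock": time; "joint_pos": joint angles; "joint_vel": joint speeds; "tau": joint torques, N m; "eef_pos": TCP position; "tool_rot": TCP orientation; "ft_force": force on the tool from outside, world axes, zero at the start; "ft_torque": the same for the moment, N m; "grip_width": finger opening in m.
Only numpy, scipy, OpenCV 4.12 (cv2) and the standard library are available. Lean on these libraries where they do the work, as an engineer would, in place of code of your own. Each camera call takes 0.05 s, during which the arm holds its last target.

## Working session

There is one attempt and no reset: what is moved stays moved. The work goes in short steps, Python scripts to look and compute and a tool call to move; the robot and the scene stay as the last step left them, time stands still between calls to the robot, and variables do not carry over. Pictures are saved under pics/ and viewed, and the job is handed in when it is done.

Besides the shell and the picture viewer there is one more tool, called after "Emit:" as name(argument=value, ...) on one line, values as JSON. carry_out: Moves the arm, as the interface text tells. Its arguments: {"type":"object","properties":{"moves":{"type":"array","items":{"type":"array","items":{"type":"number","minimum":-1,"maximum":1}}}},"required":["moves"]}

```bash
mkdir -p pics; ls
python3 - <<'E'
from workcell import bot, imaging
import cv2
o=bot.get_obs(); print({k:o[k] for k in('clock','eef_pos','tool_rot','grip_width','ft_force')})
for n in("scene","top","wrist"):
    m=imaging.camera_model(n); print(n,m)
    cv2.imwrite(f"pics/{n}0.png",imaging.camera(n)[:,:,::-1])
E
```

```text
pics
{'clock': 0.0, 'eef_pos': array([ 0.17393857, -0.46814186,  0.25538178]), 'tool_rot': array([ 8.21058272e-01, -5.70843380e-01, -8.84414623e-04, -6.06018172e-04]), 'grip_width': 0.08542453824756883, 'ft_force': array([ 0.76118793,  0.4929384 , -0.14898333])}
scene {'fovy': 52.63800783521577, 'cx': 321.25229823672987, 'cy': 230.2299472514399, 'eye': array([ 1.21435304, -0.28058672,  0.6781516 ]), 'rotation': array([0.3880602 , 0.23779396, 0.44685661, 0.77018341])}
top {'fovy': 51.62627164392844, 'cx': 310.28164092469814, 'cy': 238.5596284472736, 'eye': array([0.36298629, 0.08778849, 1.13327551]), 'rotation': array([ 0.04646842, -0.04447853, -0.70372728,  0.7075523 ])}
wrist {'fovy': 65.70646984690485, 'cx': 314.9507054924285, 'cy': 236.8351623455443, 'eye': array([ 0.23632797, -0.44530692,  0.37470693]), 'rotation': array([-0.10800968,  0.07600463, -0.5658531 ,  0.81385962])}
```

View pics/scene0.png

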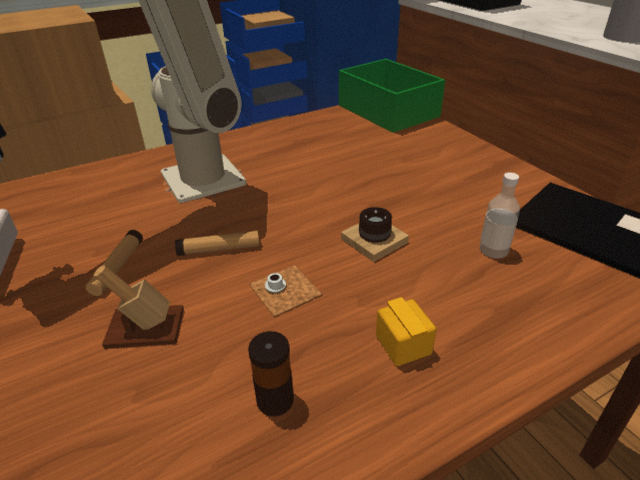

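View pics/top0.png

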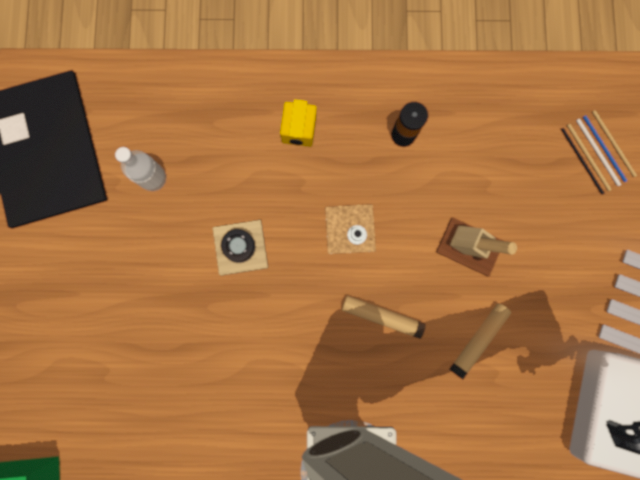

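View pics/wrist0.png

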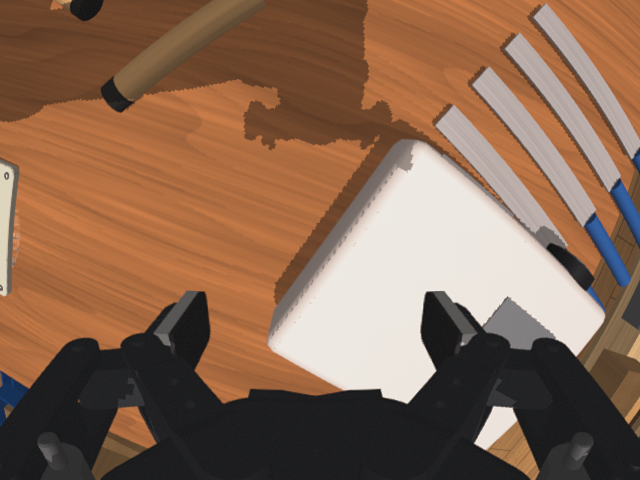

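The scene view shows the barrel at (376,225), the retainer at (275,283) and the holder with its pusher at (130,300). Two longer dowels lie loose at (218,244) and (117,262). In the top view the barrel is at (238,245), the retainer at (357,233) and the holder at (470,246), with its pusher's end at (512,248). Next I'll enlarge these.

```bash
cat > h.py <<'E'
import numpy as np, cv2
from scipy.spatial.transform import Rotation as R
def f(m): return 240/np.tan(np.radians(m['fovy'])/2)
def ray(m,u,v,fish=False):
    x=(u-m['cx'])/f(m); y=(v-m['cy'])/f(m)
    if fish:
        r=np.hypot(x,y); s=np.sin(r)/r if r>1e-9 else 1.
        d=np.array([x*s,-y*s,-np.cos(r)])
    else: d=np.array([x,-y,-1.])
    d=R.from_quat(m['rotation']).apply(d); return d/np.linalg.norm(d)
def onz(m,u,v,z,fish=False):
    d=ray(m,u,v,fish); e=np.array(m['eye']); return e+d*(z-e[2])/d[2]
def proj(m,p,fish=False):
    q=R.from_quat(m['rotation']).inv().apply(np.array(p)-m['eye']); x,y,z=q[0],-q[1],-q[2]
    if fish:
        r=np.hypot(x,y); t=np.arctan2(r,z); return m['cx']+f(m)*t*x/r, m['cy']+f(m)*t*y/r
    return m['cx']+f(m)*x/z, m['cy']+f(m)*y/z
def tri(rays):
    A=np.zeros((3,3));b=np.zeros(3)
    for e,d in rays:
        P=np.eye(3)-np.outer(d,d);A+=P;b+=P@e
    return np.linalg.solve(A,b)
E
python3 - <<'E'
import cv2,numpy as np
t=cv2.imread('pics/top0.png');s=cv2.imread('pics/scene0.png')
a=cv2.resize(t[200:280,200:400],None,fx=4,fy=4,interpolation=cv2.INTER_CUBIC)
b=cv2.resize(t[200:290,420:540],None,fx=3,fy=3,interpolation=cv2.INTER_CUBIC)
c=cv2.resize(s[225:355,80:270],None,fx=3,fy=3,interpolation=cv2.INTER_CUBIC)
o=np.zeros((600,800,3),np.uint8);o[:320]=a;o[325:595,:360]=b
cv2.imwrite('pics/c1.png',o);cv2.imwrite('pics/c2.png',c)
E
```

```text
(no output)
```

View pics/c1.png

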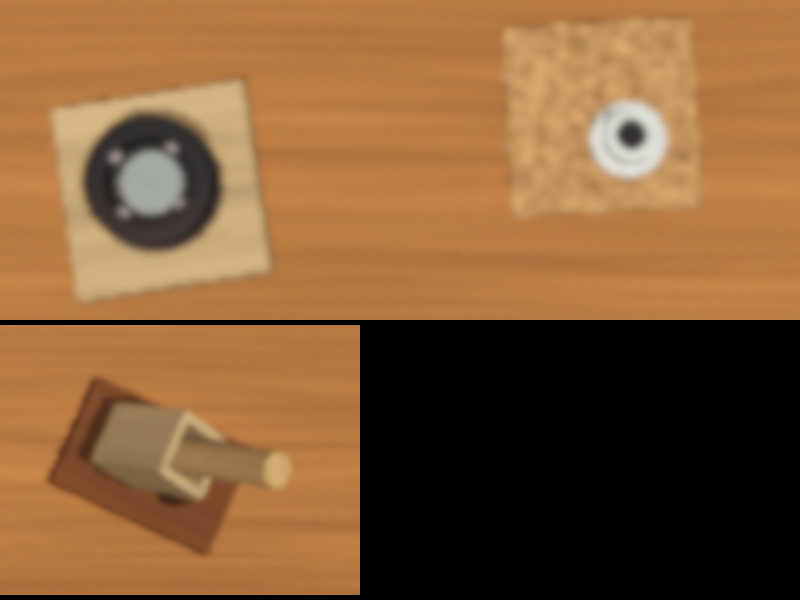

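View pics/c2.png

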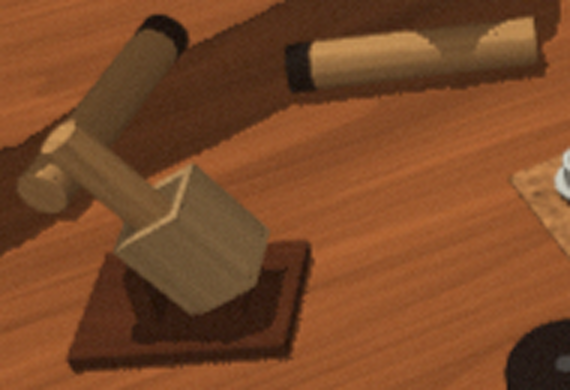

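Candidate pushers in the scene view are the one in the holder at (100,270)→(130,300), the lying one at (218,244), and the lying one at (117,262). The crops show that the one in the holder is clearly the thinnest and has 70 mm standing out, so it fits the description. The other two are thicker and longer. Now for positions.

```bash
cat > m1.py <<'E'
from h import *
from workcell import imaging
T=imaging.camera_model('top');S=imaging.camera_model('scene')
t=cv2.imread('pics/top0.png');s=cv2.imread('pics/scene0.png')
def blob(mask,off):
    n,l,st,c=cv2.connectedComponentsWithStats(mask.astype(np.uint8));
    i=1+np.argmax(st[1:,4]); return l==i,c[i]+off,st[i,4]
# retainer: low-saturation bright
def ret(img,x0,x1,y0,y1):
    c=cv2.cvtColor(img[y0:y1,x0:x1],cv2.COLOR_BGR2HSV); m,_,_=blob((c[...,1]<60)&(c[...,2]>100),0)
    cn=max(cv2.findContours(m.astype(np.uint8),cv2.RETR_EXTERNAL,cv2.CHAIN_APPROX_NONE)[0],key=len)
    e=cv2.fitEllipse(cn);return np.array(e[0])+[x0,y0],e[1]
print('ret top',*ret(t,335,380,215,255))
c,_=ret(t,335,380,215,255);print(onz(T,*c,.012))
# barrel dark
c=cv2.cvtColor(t[215:275,210:270],cv2.COLOR_BGR2HSV);m,_,a=blob(c[...,2]<80,0)
cn=max(cv2.findContours(m.astype(np.uint8),cv2.RETR_EXTERNAL,cv2.CHAIN_APPROX_NONE)[0],key=len)
print('bar',cv2.fitEllipse(cn))
# hand-picked: recess floor disc, balls
c=cv2.cvtColor(t[225:265,220:260],cv2.COLOR_BGR2HSV);m,ce,a=blob((c[...,2]>120)&(c[...,1]<50),np.array([220,225]));print('floor',ce,a,onz(T,*ce,.055))
for nm,p in dict(tl=(450+0,0)).items(): pass
B=np.array([[97,376],[238,487-0],[207,554],[49,481]],float)
B=(B-[0,325])/3+[420,200]
for p in B: print('board',p,onz(T,*p,.012)[:2])
pt=np.array([278,469])/1.; pt=(pt-[0,325])/3+[420,200]
ps=np.array([61,138])/3+[80,225]
r=[(T['eye'],ray(T,*pt)),(S['eye'],ray(S,*ps))];p=tri(r);print('top end',p,proj(T,p),pt,proj(S,p),ps)
E
python3 m1.py
```

```text
ret top [356.67229271 234.35268211] (18.521818161010742, 18.80575942993164)
[ 0.51832723 -0.01439     0.012     ]
bar ((27.703041076660156, 30.09318733215332), (30.59842300415039, 32.36065673828125), 130.51910400390625)
floor [237.47142857 245.23333333] 210 [0.48696736 0.25046705 0.055     ]
board [452.33333333 217.        ] [ 0.55958896 -0.23365375]
board [499.33333333 254.        ] [ 0.47504975 -0.33749623]
board [489.         276.33333333] [ 0.42434688 -0.31203358]
board [436.33333333 252.        ] [ 0.47884653 -0.19486268]
top end [ 0.47430581 -0.31292766  0.1442891 ] (np.float64(511.86301422324226), np.float64(247.86526436899265)) [512.66666667 248.        ] (np.float64(99.36577500510279), np.float64(270.92775228600067)) [100.33333333 271.        ]
```

Emit:
carry_out(moves=[[-0.5,-0.5,0,-0.1,0.3],[-1,-1,0,-0.2,0.3],[-1,-1,0,-0.3,0.3],[-1,-1,0,-0.4,0.3],[-1,-1,0,-0.5,0.3],[-1,-1,0,-0.5,0.3]])

```text
clock: 0.75
eef_pos: [0.2332, -0.3395, 0.2562]
tool_rot: [0.978, -0.211, -0.0, -0.0]
ft_force: [0.1, -0.3, 0.2]
grip_width: 0.0553
```

Emit:
carry_out(moves=[[0.15,-0.5,0,0,0.3],[0.3,-1,0,0,0.3],[0.3,-1,0,0,0.3]])

```text
clock: 1.05
eef_pos: [0.3042, -0.2584, 0.2561]
tool_rot: [0.978, -0.21, 0.0, -0.001]
ft_force: [0.2, -0.3, 1.2]
grip_width: 0.0553
```

Emit:
carry_out(moves=[[0.15,-0.5,0,0,0.3],[0.3,-1,0,0,0.3],[0.3,-1,0,0,0.3]])

```text
clock: 1.35
eef_pos: [0.3733, -0.1802, 0.2562]
tool_rot: [0.978, -0.21, 0.0, -0.001]
ft_force: [-0.6, -0.1, -0.1]
grip_width: 0.0556
```

Emit:
carry_out(moves=[[0.15,-0.5,0.4,0,0.3],[0.3,-1,0.8,0,0.3],[0.3,-1,0.8,0,0.3]])

```text
clock: 1.65
eef_pos: [0.4398, -0.1039, 0.1743]
tool_rot: [0.977, -0.213, -0.001, 0.0]
ft_force: [-0.1, -0.1, 0.1]
grip_width: 0.0556
```

Emit:
carry_out(moves=[[0.15,-0.5,0,0,0.3],[0.3,-1,0,0,0.3],[0.3,-1,0,0,0.3],[0.3,-1,0,0,0.3]])

```text
clock: 2.05
eef_pos: [0.5089, -0.0264, 0.1756]
tool_rot: [0.977, -0.212, -0.001, 0.0]
ft_force: [-0.3, -0.1, -1.1]
grip_width: 0.0555
```

```bash
cat > look.py <<'E'
import sys
from h import *
from workcell import bot, imaging
import pickle
n=sys.argv[1]; cams=sys.argv[2:] or ['wrist']
o=bot.get_obs();r=R.from_quat(o['tool_rot']).as_matrix()
print('t%.2f'%o['clock'],'p',o['eef_pos'].round(4),'x',r[:,0].round(3),'z',r[:,2].round(3),'w%.4f'%o['grip_width'],'F',o['ft_force'].round(1),'q',np.round(o['joint_pos'],2))
for c in cams:
    m=imaging.camera_model(c); cv2.imwrite(f'pics/{n}_{c}.png',imaging.camera(c)[:,:,::-1]); pickle.dump((m,o),open(f'pics/{n}_{c}.pkl','wb'))
E
python3 look.py a
```

```text
t2.05 p [ 0.5089 -0.0264  0.1756] x [ 0.91  -0.415 -0.001] z [-0.001 -0.001 -1.   ] w0.0555 F [-0.3 -0.1 -1.1] q [-0.05  0.31 -0.12  1.14 -0.    1.95]
```

View pics/a_wrist.png

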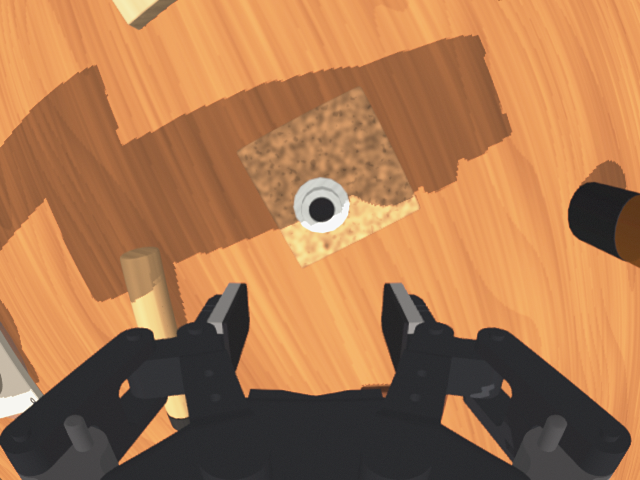

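The wrist view shows the retainer on the cork pad at about (321,205), with the fingers nearer than it.

```bash
cat > m2.py <<'E'
from h import *
import pickle,sys
m,o=pickle.load(open('pics/a_wrist.pkl','rb'));im=cv2.imread('pics/a_wrist.png')
x0,y0=280,165
c=im[y0:250,x0:365];h=cv2.cvtColor(c,cv2.COLOR_BGR2HSV)
mk=((h[...,1]<50)&(h[...,2]>90)).astype(np.uint8)
mk=cv2.morphologyEx(mk,cv2.MORPH_OPEN,np.ones((3,3)))
cn=max(cv2.findContours(mk,cv2.RETR_EXTERNAL,cv2.CHAIN_APPROX_NONE)[0],key=len)
e=cv2.fitEllipse(cv2.convexHull(cn));print(e[0][0]+x0,e[0][1]+y0,e[1])
p=onz(m,e[0][0]+x0,e[0][1]+y0,.0115,True);print('flange centre',p)
# dark hole on collar top
hd=(h[...,2]<60).astype(np.uint8);M=cv2.moments(hd,True);u,v=M['m10']/M['m00']+x0,M['m01']/M['m00']+y0
print('hole',u,v,onz(m,u,v,.030,True))
print('expected radius px', [np.hypot(*(np.array(proj(m,p+np.array(d),True))-[e[0][0]+x0,e[0][1]+y0])) for d in([.0215,0,0],[0,.0215,0])])
r=R.from_quat(o['tool_rot']).as_matrix();print('tool shift',(r.T@(p-o['eef_pos'])).round(4))
cv2.imwrite('pics/a_c.png',cv2.resize(c,None,fx=6,fy=6))
E
python3 m2.py
```

```text
321.01983642578125 204.90798950195312 (54.93101501464844, 55.36553192138672)
flange centre [ 0.51936324 -0.01490901  0.0115    ]
hole 321.33101851851853 209.26157407407408 [ 0.51937996 -0.01473671  0.03      ]
expected radius px [np.float64(27.79265667436625), np.float64(27.65486272719612)]
tool shift [ 0.005  -0.015   0.1641]
```

View pics/a_c.png

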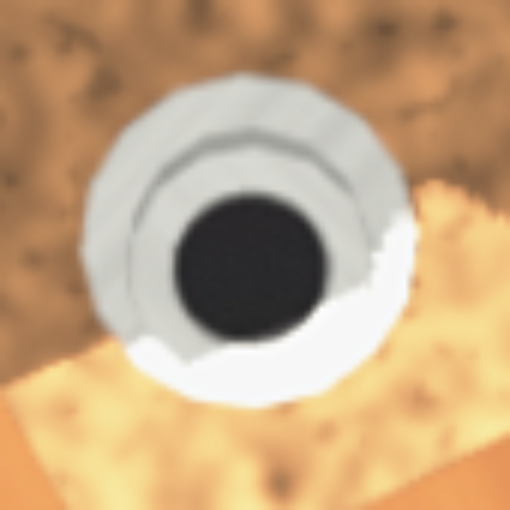

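The flange centre and the hole agree at (0.5194, -0.0148). Descending to grip the collar.

Emit:
carry_out(moves=[[0.05,-0.15,0.4,0,0.3],[0.05,-0.15,0.8,0,0.3],[0.05,-0.15,1,0,0.3],[0.05,-0.15,1,0,0.3]])

```text
clock: 2.5
eef_pos: [0.5154, -0.0167, 0.0733]
tool_rot: [0.977, -0.214, -0.004, 0.001]
ft_force: [-0.8, 0.1, 1.0]
grip_width: 0.0556
```

Emit:
carry_out(moves=[[0,0,0.15,0,0.2],[0,0,0.3,0,0.1],[0,0,0.33,0,0.1],[0,0,0.33,0,0.1]])

```text
clock: 2.9
eef_pos: [0.5195, -0.0159, 0.0443]
tool_rot: [0.977, -0.214, 0.0, 0.0]
ft_force: [0.3, -1.1, 0.1]
grip_width: 0.0468
```

```bash
python3 look.py b
```

```text
t2.90 p [ 0.5195 -0.0159  0.0443] x [ 0.909 -0.418  0.001] z [ 0. -0. -1.] w0.0468 F [ 0.3 -1.1  0.1] q [-0.03  0.47 -0.26  0.84 -0.    1.97]
```

View pics/b_wrist.png

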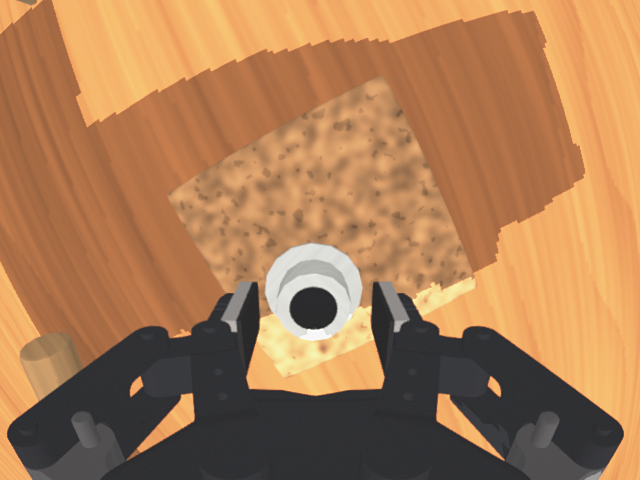

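The retainer sits between the fingers at (313,305), well centred. I'll go 3 mm lower and close.

Emit:
carry_out(moves=[[0,0.01,0.03,0,0.0],[0,0.01,0.03,0,-0.4],[0,0.01,0.03,0,-1],[0,0.01,0.03,0,-1],[0,0.01,0.03,0,-1],[0,0.01,0.03,0,-1],[0,0.01,0.03,0,-1]])

```text
clock: 3.65
eef_pos: [0.5196, -0.016, 0.0413]
tool_rot: [0.977, -0.213, 0.001, 0.0]
ft_force: [-1.9, 0.0, 5.9]
grip_width: 0.0272
```

```bash
python3 look.py b2
```

```text
t3.65 p [ 0.5196 -0.016   0.0413] x [ 0.909 -0.417  0.001] z [ 0.001 -0.001 -1.   ] w0.0272 F [-1.9  0.   5.9] q [-0.03  0.47 -0.27  0.83 -0.    1.97]
```

View pics/b2_wrist.png

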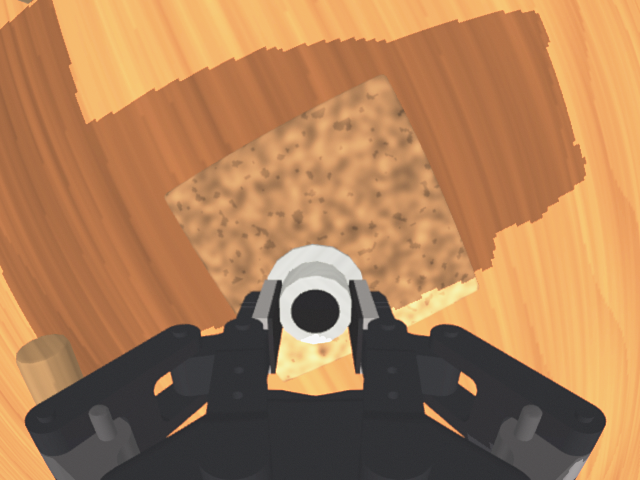

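Emit:
carry_out(moves=[[0,0,-0.1,0,-1],[0,0,-0.4,0,-1],[0,0,-0.8,0,-1],[0,0,-1,0,-1],[0,0,-1,0,-1]])

```text
clock: 4.2
eef_pos: [0.5218, -0.0157, 0.1443]
tool_rot: [0.977, -0.213, 0.004, -0.001]
ft_force: [0.7, 0.5, -0.9]
grip_width: 0.0273
```

Emit:
carry_out(moves=[[-0.25,-0.25,-0.1,0,-1],[-0.5,-0.5,-0.2,0,-1],[-0.7,-0.8,-0.2,0,-1],[-0.7,-0.8,-0.2,0,-1]])

```text
clock: 4.6
eef_pos: [0.4874, 0.0894, 0.1596]
tool_rot: [0.978, -0.211, -0.001, -0.0]
ft_force: [-1.0, 0.2, 0.3]
grip_width: 0.0275
```

Emit:
carry_out(moves=[[-0.25,-0.25,0,0,-1],[-0.5,-0.5,0,0,-1],[-0.7,-0.8,0,0,-1],[-0.7,-0.8,0,0,-1],[-0.7,-0.8,0,0,-1]])

```text
clock: 5.1
eef_pos: [0.4579, 0.1879, 0.1593]
tool_rot: [0.977, -0.212, -0.001, 0.001]
ft_force: [1.5, -0.2, -1.0]
grip_width: 0.028
```

```bash
python3 look.py c
```

```text
t5.10 p [0.4579 0.1879 0.1593] x [ 0.91  -0.415 -0.001] z [-0.002 -0.001 -1.   ] w0.0280 F [ 1.5 -0.2 -1. ] q [ 0.39  0.3  -0.18  1.09 -0.    2.39]
```

View pics/c_wrist.png

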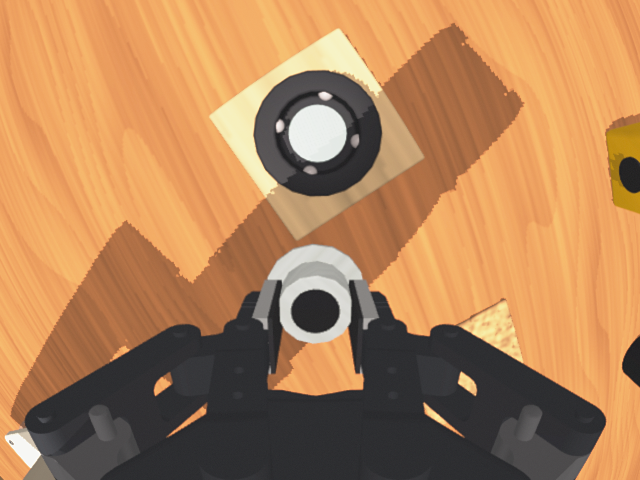

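The retainer is held, with its collar at (315,310). The barrel mouth is at about (318,132) with its four balls visible. Now I'll measure both.

Run:
```python
from h import *
import pickle
m,o=pickle.load(open('pics/c_wrist.pkl','rb'));im=cv2.imread('pics/c_wrist.png')
x0,y0=240,55
h=cv2.cvtColor(im[y0:205,x0:395],cv2.COLOR_BGR2HSV)
mk=cv2.morphologyEx((h[...,2]<75).astype(np.uint8),cv2.MORPH_OPEN,np.ones((5,5)))
cn=max(cv2.findContours(mk,cv2.RETR_EXTERNAL,cv2.CHAIN_APPROX_NONE)[0],key=len)
e=cv2.fitEllipse(cv2.convexHull(cn));u,v=e[0][0]+x0,e[0][1]+y0;p=onz(m,u,v,.071,True)
print('barrel rim',u,v,e[1],p,'exp r',np.hypot(*(np.array(proj(m,p+[.036,0,0],True))-[u,v])))
mk=((h[...,2]>150)&(h[...,1]<40)).astype(np.uint8)
n,l,st,c=cv2.connectedComponentsWithStats(mk);i=[k for k in range(1,n) if st[k,4]>15]
for k in i: print(c[k]+[x0,y0],st[k,4], onz(m,*(c[k]+[x0,y0]),.055 if st[k,4]>500 else .066,True))
r=R.from_quat(o['tool_rot']).as_matrix()
# held retainer hole at z(collar top)=tcp-? (collar top 30mm when tcp 41.3)
x0,y0=285,285
hd=(cv2.cvtColor(im[y0:340,x0:345],cv2.COLOR_BGR2HSV)[...,2]<60).astype(np.uint8)
n,l,st,c=cv2.connectedComponentsWithStats(hd);k=1+np.argmax(st[1:,4]);uv=c[k]+[x0,y0]
q=onz(m,*uv,o['eef_pos'][2]-.0113,True);print('held',uv,st[k],q, 'rel TCP',r.T@(q-o['eef_pos']))
print('shift for held->barrel',r.T@(p-q),'for tcp->barrel',r.T@(p-o['eef_pos']))
```

```text
barrel rim 326.5506362915039 142.42481231689453 (98.12674713134766, 118.34043884277344) [0.49040977 0.24323264 0.071     ] exp r 64.10008704983453
[324.5625  95.5125] 80 [0.50064068 0.26807765 0.066     ]
[317.09222561 132.8757622 ] 2624 [0.48801988 0.25038602 0.055     ]
[279.4025974  125.68831169] 77 [0.47032693 0.2630396  0.066     ]
[355.35416667 139.66666667] 48 [0.50613551 0.23793367 0.066     ]
[310.05263158 169.92982456] 57 [0.4754549  0.23263982 0.066     ]
held [314.91849935 310.76326003] [   7    5   47   42 1546] [0.45848872 0.18866846 0.1480064 ] rel TCP [ 0.00020823 -0.00100883  0.01129784]
shift for held->barrel [ 0.00646608 -0.0630432   0.07687609] for tcp->barrel [ 0.00667431 -0.06405203  0.08817393]
```

Floor disc and ball pairs all give the barrel axis at (0.4881, 0.2504). The rim ellipse was spoiled by a shadow, so I'm dropping it.

Emit:
carry_out(moves=[[0.01,-0.4,0,0,-1],[0.01,-0.68,0.1,0,-1],[0.01,-0.68,0.3,0,-1],[0.01,-0.68,0.3,0,-1],[0.01,-0.68,0.3,0,-1],[0.01,-0.68,0.3,0,-1]])

```text
clock: 5.75
eef_pos: [0.4882, 0.2483, 0.131]
tool_rot: [0.977, -0.214, 0.0, -0.0]
ft_force: [0.7, -0.1, -0.4]
grip_width: 0.0274
```

```bash
python3 look.py d
```

```text
t5.75 p [0.4882 0.2483 0.131 ] x [ 0.908 -0.418  0.   ] z [ 0.001  0.    -1.   ] w0.0274 F [ 0.7 -0.1 -0.4] q [ 0.47  0.42 -0.08  1.07 -0.    2.47]
```

View pics/d_wrist.png

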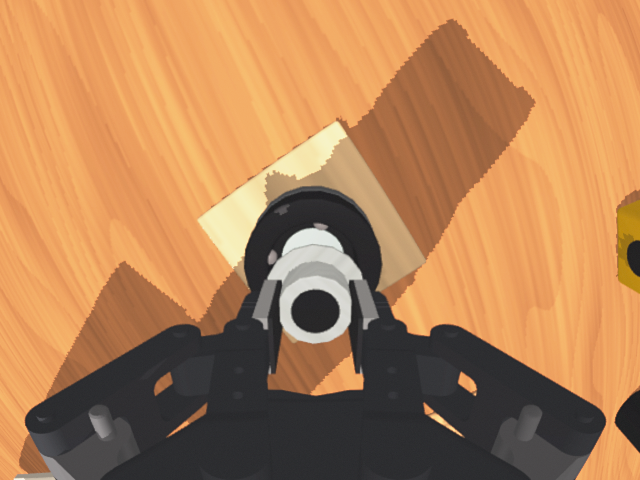

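Emit:
carry_out(moves=[[-0.01,-0.01,0.1,0,-1],[-0.01,-0.01,0.2,0,-1],[-0.01,-0.01,0.22,0,-1],[-0.01,-0.01,0.24,0,-1],[-0.01,-0.01,0.26,0,-1],[-0.01,-0.01,0.26,0,-1]])

```text
clock: 6.4
eef_pos: [0.4872, 0.2507, 0.1041]
tool_rot: [0.977, -0.213, -0.0, 0.0]
ft_force: [-0.2, -0.7, -0.6]
grip_width: 0.0279
```

```bash
python3 look.py e wrist scene; python3 -c "
import cv2
s=cv2.imread('pics/e_scene.png');cv2.imwrite('pics/e_sc.png',cv2.resize(s[130:270,300:460],None,fx=4,fy=4))"
```

```text
t6.40 p [0.4872 0.2507 0.1041] x [ 0.909 -0.416 -0.   ] z [-0. -0. -1.] w0.0279 F [-0.2 -0.7 -0.6] q [ 0.48  0.45 -0.12  1.01  0.    2.48]
```

View pics/e_sc.png

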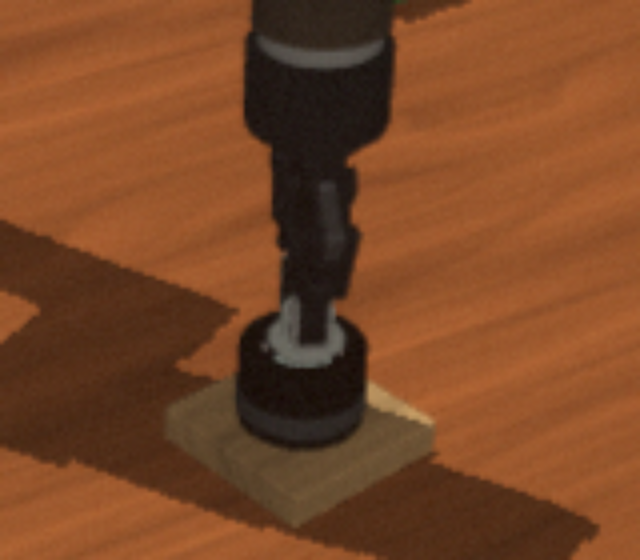

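View pics/e_wrist.png

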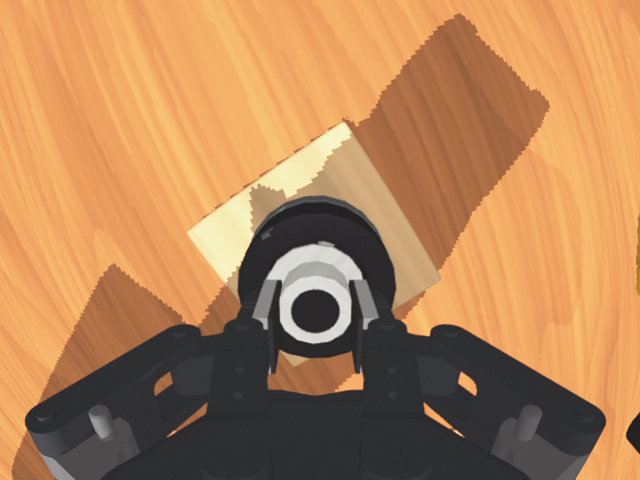

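Emit:
carry_out(moves=[[0,0.01,0.02,0,-1],[0,0.01,0.02,0,-1],[0,0.01,0.02,0,0.1],[0,0.01,0.02,0,0.3],[0,0.01,0.02,0,0.3],[0,0.01,-0.2,0,0.4],[0,0.01,-0.5,0,0.4],[0,0.4,-1,0,0.4],[0,0.7,-1,0,0.4],[0,0.7,-1,0,0.4]])

```text
clock: 7.5
eef_pos: [0.4575, 0.1847, 0.2069]
tool_rot: [0.977, -0.215, 0.001, -0.0]
ft_force: [0.4, 0.9, -0.3]
grip_width: 0.0598
```

```bash
python3 look.py f
```

```text
t7.50 p [0.4575 0.1847 0.2069] x [ 0.908 -0.419  0.002] z [ 0.003  0.    -1.   ] w0.0598 F [ 0.4  0.9 -0.3] q [ 0.38  0.25 -0.11  1.21 -0.    2.39]
```

View pics/f_wrist.png

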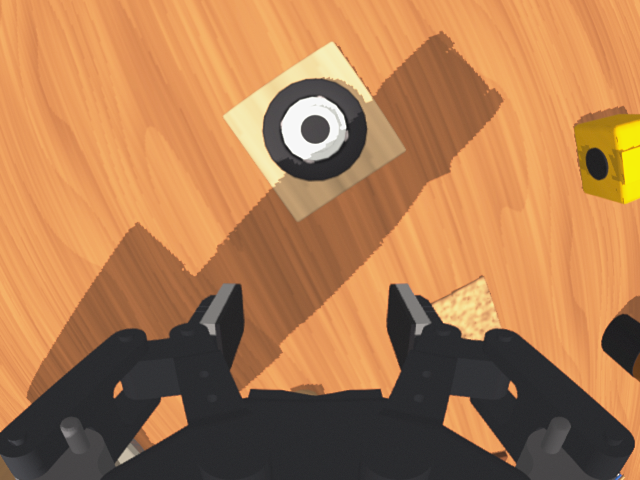

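Run:
```python
from h import *
import pickle
m,o=pickle.load(open('pics/f_wrist.pkl','rb'));im=cv2.imread('pics/f_wrist.png')
c=im[80:180,265:365];h=cv2.cvtColor(c,cv2.COLOR_BGR2HSV)
cv2.imwrite('pics/f_c.png',cv2.resize(c,None,fx=6,fy=6,interpolation=cv2.INTER_CUBIC))
n,l,st,ce=cv2.connectedComponentsWithStats((h[25:75,25:75,2]<60).astype(np.uint8))
for k in range(1,n):
  if st[k,4]>100: print(ce[k]+[290,105],onz(m,*(ce[k]+[290,105]),.0905,True),st[k])
mk=((h[...,2]>110)&(h[...,1]<50)).astype(np.uint8);cn=max(cv2.findContours(mk,cv2.RETR_EXTERNAL,cv2.CHAIN_APPROX_NONE)[0],key=len);e=cv2.fitEllipse(cv2.convexHull(cn));print('flange',onz(m,e[0][0]+265,e[0][1]+80,.0725,True),e)
```

```text
flange [0.48788847 0.25126654 0.0725    ] ((48.66072082519531, 48.482078552246094), (65.40975952148438, 65.86741638183594), 56.23377227783203)
```

View pics/f_c.png

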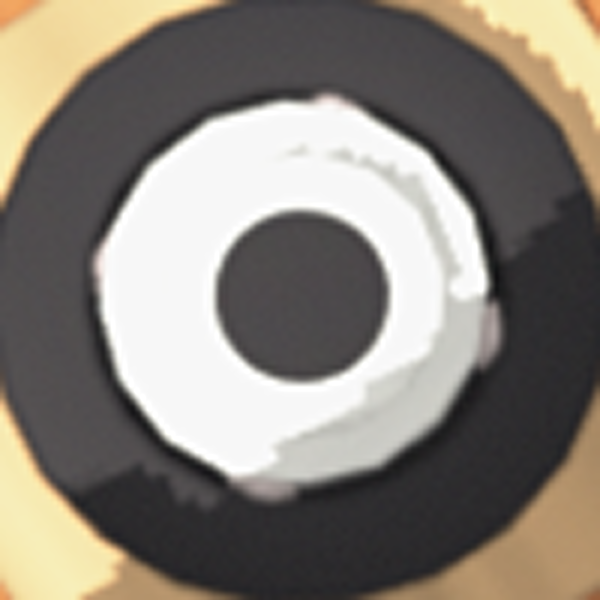

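The retainer is resting on the balls, centred within about 1 mm, and all four balls show around the flange. Next I'll move over to the holder.

Emit:
carry_out(moves=[[0.2,0.45,-0.2,0,0.3],[0.44,1,-0.4,0,0.3],[0.44,1,-0.4,0,0.3]])

```text
clock: 7.85
eef_pos: [0.4571, 0.0757, 0.2452]
tool_rot: [0.977, -0.214, 0.001, 0.0]
ft_force: [0.4, 0.4, -0.4]
grip_width: 0.0557
```

Emit:
carry_out(moves=[[0.2,0.45,0,0,0.3],[0.44,1,0,0,0.3],[0.44,1,0,0,0.3]])

```text
clock: 8.15
eef_pos: [0.4549, -0.0347, 0.2436]
tool_rot: [0.976, -0.216, -0.0, 0.001]
ft_force: [0.3, 0.3, 0.4]
grip_width: 0.0555
```

Emit:
carry_out(moves=[[0.2,0.45,0,0,0.3],[0.44,1,0,0,0.3],[0.44,1,0,0,0.3]])

```text
clock: 8.45
eef_pos: [0.4536, -0.1437, 0.2435]
tool_rot: [0.977, -0.215, -0.0, 0.0]
ft_force: [0.1, 0.3, -0.5]
grip_width: 0.0555
```

Emit:
carry_out(moves=[[0.2,0.45,0,0,0.3],[0.44,1,0,0,0.3],[0.44,1,0,0,0.3]])

```text
clock: 8.75
eef_pos: [0.4521, -0.2528, 0.2433]
tool_rot: [0.977, -0.215, -0.0, 0.0]
ft_force: [-0.4, 0.9, -0.9]
grip_width: 0.0555
```

Emit:
carry_out(moves=[[0.2,0.45,0,0,0.3],[0.44,1,0,0,0.3],[0.44,1,0,0,0.3],[0.44,1,0,0,0.3]])

```text
clock: 9.15
eef_pos: [0.4503, -0.3593, 0.243]
tool_rot: [0.977, -0.214, -0.001, -0.001]
ft_force: [0.8, 1.1, -0.6]
grip_width: 0.0552
```

```bash
python3 look.py g
```

```text
t9.15 p [ 0.4503 -0.3593  0.243 ] x [ 0.909 -0.418 -0.002] z [-0.001  0.002 -1.   ] w0.0552 F [ 0.8  1.1 -0.6] q [-0.67  0.4   0.19  1.37  0.    1.33]
```

View pics/g_wrist.png

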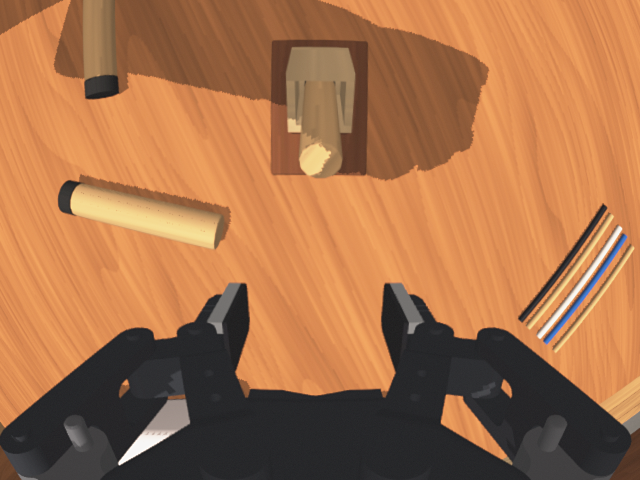

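The wrist view shows the holder aligned with the tool axes: board corners (272,41), (367,41), (367,175) and (272,175), pusher end face at about (320,160).

Run:
```python
from h import *
import pickle
m,o=pickle.load(open('pics/g_wrist.pkl','rb'));im=cv2.imread('pics/g_wrist.png')
c=im[30:190,260:380];cv2.imwrite('pics/g_c.png',cv2.resize(c,None,fx=3.75,fy=3.75,interpolation=cv2.INTER_CUBIC))
for p in[(272,41),(367,41),(367,175),(272,175)]: print(onz(m,*p,.012,True))
print('end',onz(m,320,160,.146,True))
r=R.from_quat(o['tool_rot']).as_matrix();print(r.round(4))
```

```text
[ 0.48114491 -0.19592355  0.012     ]
[ 0.56212498 -0.23279763  0.012     ]
[ 0.5085414  -0.35058757  0.012     ]
[ 0.42670175 -0.31306716  0.012     ]
end [ 0.47550978 -0.31170918  0.146     ]
[[ 0.9085 -0.4179 -0.001 ]
 [-0.4179 -0.9085  0.0019]
 [-0.0017 -0.0013 -1.    ]]
```

View pics/g_c.png

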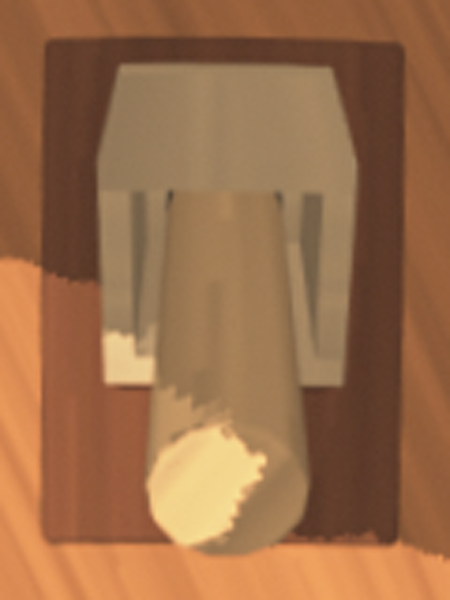

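Emit:
carry_out(moves=[[0.03,-0.4,0.1,0,0.3],[0.03,-0.69,0.4,0,0.3],[0.03,-0.69,0.8,0,0.3],[0.03,-0.69,1,0,0.3],[0.03,-0.69,1,0,0.3]])

```text
clock: 9.7
eef_pos: [0.4795, -0.2932, 0.1409]
tool_rot: [0.977, -0.211, -0.004, -0.002]
ft_force: [-1.0, -0.1, -0.1]
grip_width: 0.0556
```

Emit:
carry_out(moves=[[0,0,0.15,0,0.2],[0,0,0.15,0,0.1],[0,0,0.15,0,0.1]])

```text
clock: 10.0
eef_pos: [0.482, -0.297, 0.1307]
tool_rot: [0.977, -0.213, 0.001, 0.0]
ft_force: [0.2, -0.3, -0.0]
grip_width: 0.0472
```

```bash
python3 look.py i wrist scene
```

```text
t10.00 p [ 0.482  -0.297   0.1307] x [ 0.91  -0.416  0.001] z [ 0.001 -0.    -1.   ] w0.0472 F [ 0.2 -0.3 -0. ] q [-0.55  0.45 -0.03  1.09  0.    1.45]
```

View pics/i_wrist.png

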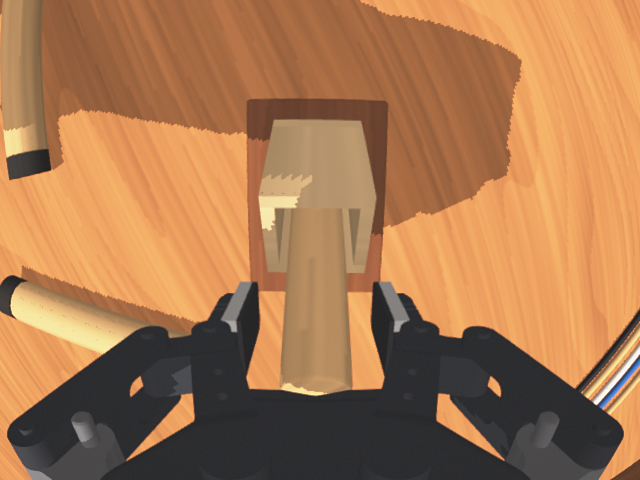

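View pics/i_scene.png

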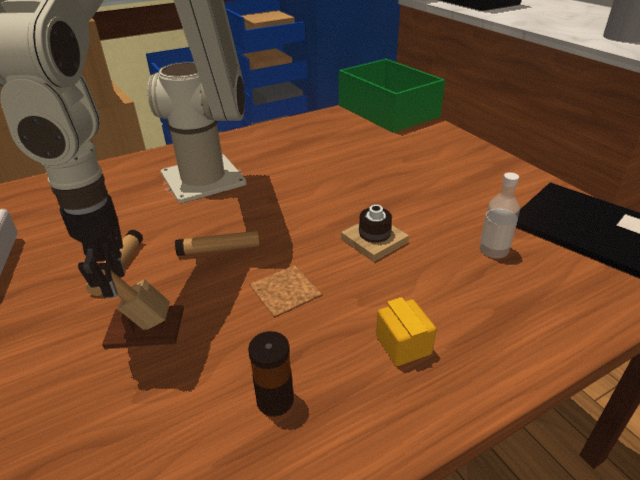

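The thin pusher is centred between the open jaws at (316,300). I'll go 4 mm lower, close, and pull it out along its axis.

Emit:
carry_out(moves=[[0,0,0.04,0,0],[0,0,0.04,0,-0.4],[0,0,0.04,0,-1],[0,0,0.04,0,-1],[0,0,0.04,0,-1],[0,0,0.04,0,-1]])

```text
clock: 10.7
eef_pos: [0.4813, -0.2978, 0.1256]
tool_rot: [0.977, -0.213, 0.0, 0.0]
ft_force: [0.1, -0.2, 3.1]
grip_width: 0.0251
```

Emit:
carry_out(moves=[[0,0.05,-0.09,0,-1],[0,0.15,-0.26,0,-1],[0,0.3,-0.52,0,-1],[0,0.45,-0.78,0,-1],[0,0.5,-0.87,0,-1],[0,0.5,-0.87,0,-1]])

```text
clock: 11.3
eef_pos: [0.4609, -0.3444, 0.2139]
tool_rot: [0.977, -0.214, 0.002, 0.001]
ft_force: [0.4, 0.5, -1.8]
grip_width: 0.0248
```

```bash
python3 look.py j wrist scene;python3 -c "
import cv2
s=cv2.imread('pics/j_scene.png');cv2.imwrite('pics/j_sc.png',cv2.resize(s[160:360,40:240],None,fx=3,fy=3))"
```

```text
t11.30 p [ 0.4609 -0.3444  0.2139] x [ 0.909 -0.418  0.003] z [ 0.003 -0.002 -1.   ] w0.0248 F [ 0.4  0.5 -1.8] q [-0.64  0.41  0.13  1.29  0.    1.36]
```

View pics/j_wrist.png

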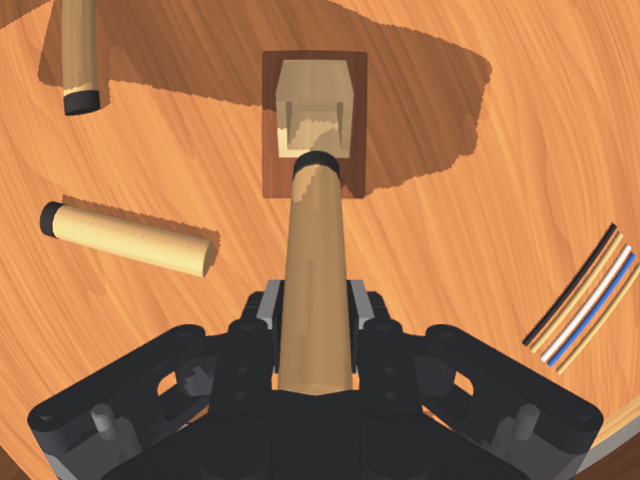

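View pics/j_sc.png

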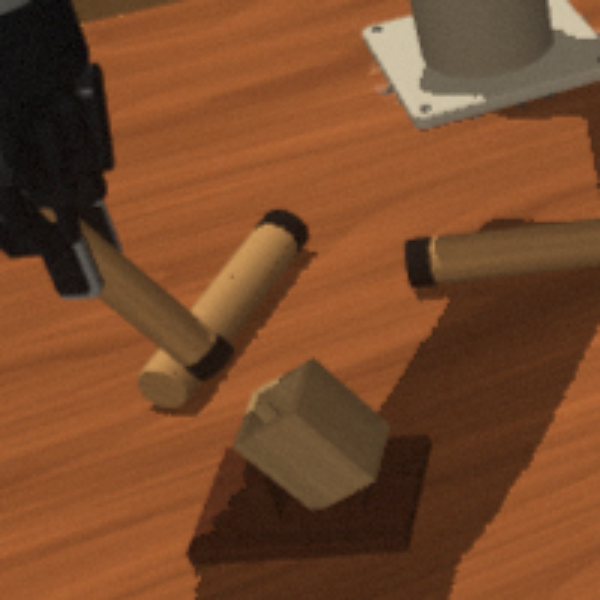

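The pusher is clear of the holder at its 30° lean, black foot at (317,160) in the wrist view. I'll use the empty fixed cork pad to pivot it upright. First I'll carry it there.

Emit:
carry_out(moves=[[0,0,-0.3,0,-1],[-0.1,-0.4,-0.3,0,-1],[-0.2,-0.8,-0.3,0,-1],[-0.27,-1,-0.3,0,-1]])

```text
clock: 11.8
eef_pos: [0.4772, -0.2374, 0.2404]
tool_rot: [0.977, -0.212, -0.002, -0.001]
ft_force: [-0.3, 0.2, -0.9]
grip_width: 0.0248
```

Emit:
carry_out(moves=[[-0.1,-0.5,0,0,-1],[-0.27,-1,0,0,-1],[-0.27,-1,0,0,-1]])

```text
clock: 12.1
eef_pos: [0.494, -0.1329, 0.2404]
tool_rot: [0.978, -0.209, -0.002, -0.001]
ft_force: [-0.5, -1.2, -1.8]
grip_width: 0.0249
```

Emit:
carry_out(moves=[[-0.1,-0.5,0.2,0,-1],[-0.27,-1,0.6,0,-1],[-0.27,-1,1,0,-1],[-0.27,-1,1,0,-1],[-0.27,-1,1,0,-1]])

```text
clock: 12.6
eef_pos: [0.5098, -0.0361, 0.1401]
tool_rot: [0.977, -0.212, -0.003, 0.001]
ft_force: [0.5, 0.2, -0.0]
grip_width: 0.0247
```

```bash
python3 look.py k wrist scene;python3 - <<'E'
from h import *
import pickle
from workcell import imaging
s=cv2.imread('pics/k_scene.png');cv2.imwrite('pics/k_sc.png',cv2.resize(s[150:350,180:380],None,fx=3,fy=3))
T=imaging.camera_model('top')
for p in [(502,28),(690,18),(700,205),(513,215)]: print(onz(T,p[0]/4+200,p[1]/4+200,.005))
E
```

```text
t12.60 p [ 0.5098 -0.0361  0.1401] x [ 0.91  -0.415 -0.006] z [-0.006 -0.    -1.   ] w0.0247 F [ 0.5  0.2 -0. ] q [-0.07  0.35 -0.16  1.07 -0.    1.93]
[0.58275354 0.05660849 0.005     ]
[ 0.58918644 -0.05207202  0.005     ]
[ 0.48054568 -0.05663953  0.005     ]
[0.47423918 0.05015064 0.005     ]
```

View pics/k_wrist.png

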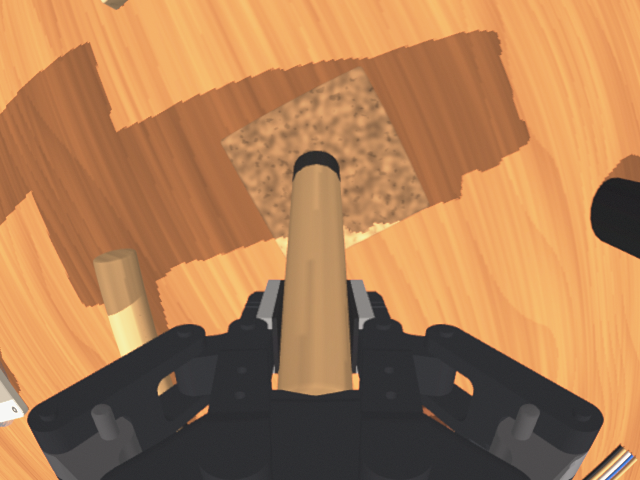

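View pics/k_sc.png

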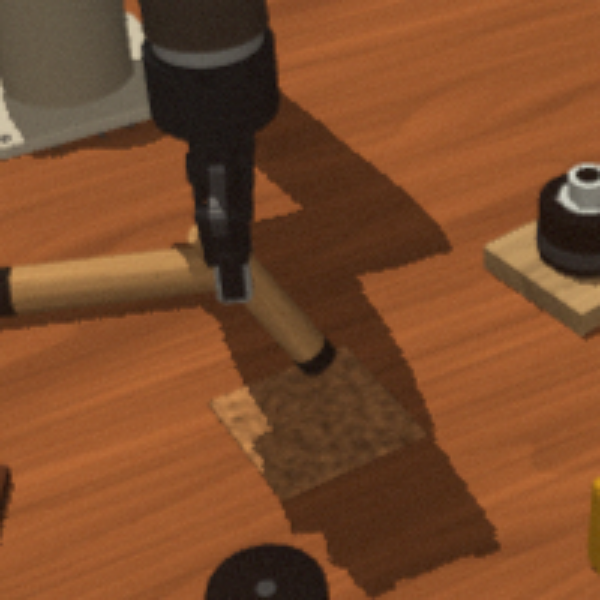

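Emit:
carry_out(moves=[[0,0,0.15,0,-1],[0,0,0.3,0,-1],[0,0,0.35,0,-1],[0,0,0.37,0,-1],[0,0,0.38,0,-1]])

```text
clock: 13.2
eef_pos: [0.5127, -0.0373, 0.1055]
tool_rot: [0.977, -0.214, 0.001, -0.0]
ft_force: [-0.3, -0.5, -0.3]
grip_width: 0.0246
```

Emit:
carry_out(moves=[[0,0,0.01,0,-1],[0,0,0.02,0,-1],[0,0,0.03,0,-1],[0,0,0.03,0,-1]])

```text
clock: 13.6
eef_pos: [0.5125, -0.0369, 0.1026]
tool_rot: [0.977, -0.213, 0.001, 0.0]
ft_force: [-0.6, -1.7, 5.5]
grip_width: 0.0246
```

Emit:
carry_out(moves=[[0,-0.05,-0.01,0,-1],[0,-0.09,-0.02,0,-1],[0,-0.14,-0.035,0,-1],[0,-0.19,-0.045,0,-1],[0,-0.25,-0.055,0,-1],[0,-0.3,-0.06,0,-1]])

```text
clock: 14.2
eef_pos: [0.5246, -0.0087, 0.1073]
tool_rot: [0.977, -0.213, -0.0, -0.0]
ft_force: [0.7, 0.7, -1.4]
grip_width: 0.0245
```

```bash
python3 look.py l scene;python3 - <<'E'
from h import *
s=cv2.imread('pics/l_scene.png');cv2.imwrite('pics/l_sc.png',cv2.resize(s[150:350,180:380],None,fx=3,fy=3))
E
```

```text
t14.20 p [ 0.5246 -0.0087  0.1073] x [ 0.909 -0.416 -0.   ] z [-0.  0. -1.] w0.0245 F [ 0.7  0.7 -1.4] q [-0.02  0.4  -0.18  0.99  0.    1.98]
```

View pics/l_sc.png

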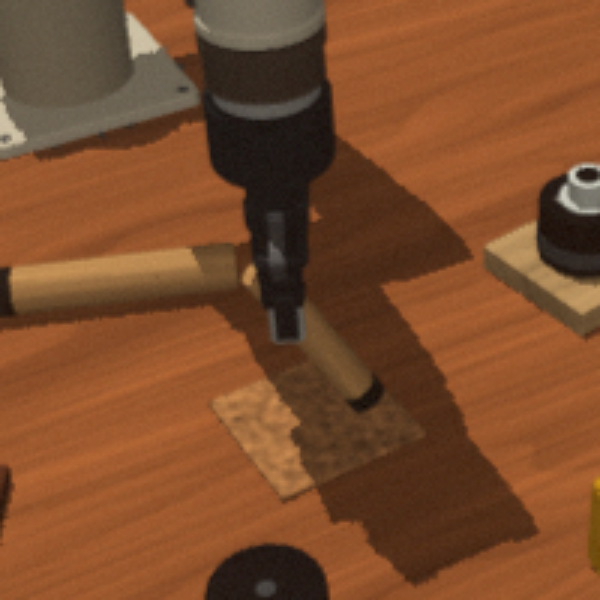

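The foot slid on the cork instead of turning, because the pads hold the dowel too firmly. I'll use a positive stop instead: the vertical side of the fixed barrel base, 22 mm high. For that I need the exact base face.

Run:
```python
from h import *
import pickle
m,o=pickle.load(open('pics/c_wrist.pkl','rb'))
im=cv2.imread('pics/c_wrist.png')
cv2.imwrite('pics/c_cc.png',cv2.resize(im[20:260,190:440],None,fx=2.4,fy=2.4))
P=[onz(m,*p,.022,True) for p in[(340,28),(425,157),(298,241),(209,117)]]
for p in P: print(p)
c=np.mean(P,0);print('c',c)
for i in range(4):
    d=P[(i+1)%4]-P[i];print(np.linalg.norm(d),np.degrees(np.arctan2(d[1],d[0])))
```

```text
[0.53370622 0.31226083 0.022     ]
[0.55141231 0.20541189 0.022     ]
[0.44417372 0.18676074 0.022     ]
[0.42529667 0.29403649 0.022     ]
c [0.48864723 0.24961749 0.022     ]
0.10830605801138539 -80.59094052707538
0.10884842894186751 -170.13369325706714
0.10892396305133245 99.98002759354179
0.10993070036905785 9.542567756963164
```

View pics/c_cc.png

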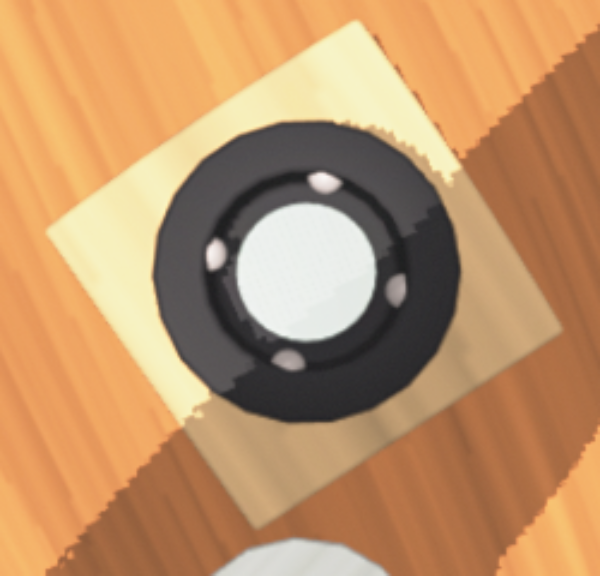

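Emit:
carry_out(moves=[[0,0,-0.3,0,-1],[-0.2,-0.3,-0.3,-0.1,-1],[-0.4,-0.6,-0.3,-0.19,-1],[-0.67,-1,-0.3,-0.28,-1],[-0.67,-1,-0.3,-0.38,-1],[-0.67,-1,-0.3,-0.38,-1],[-0.67,-1,-0.3,-0.38,-1]])

```text
clock: 14.95
eef_pos: [0.505, 0.1094, 0.1372]
tool_rot: [0.997, 0.082, -0.0, 0.0]
ft_force: [0.2, 0.1, -1.5]
grip_width: 0.0245
```

```bash
python3 look.py n wrist scene;python3 - <<'E'
from h import *
s=cv2.imread('pics/n_scene.png');cv2.imwrite('pics/n_sc.png',cv2.resize(s[130:310,240:440],None,fx=3,fy=3))
E
```

```text
t14.95 p [0.505  0.1094 0.1372] x [ 0.987  0.164 -0.   ] z [-0. -0. -1.] w0.0245 F [ 0.2  0.1 -1.5] q [ 0.21  0.36 -0.16  1.06 -0.    1.62]
```

View pics/n_wrist.png

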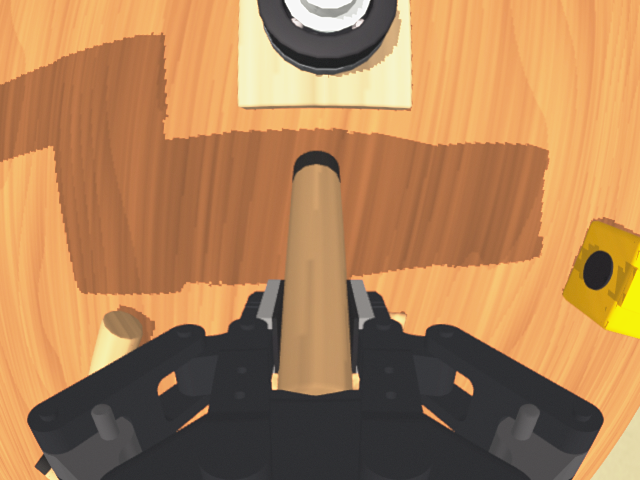

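View pics/n_sc.png

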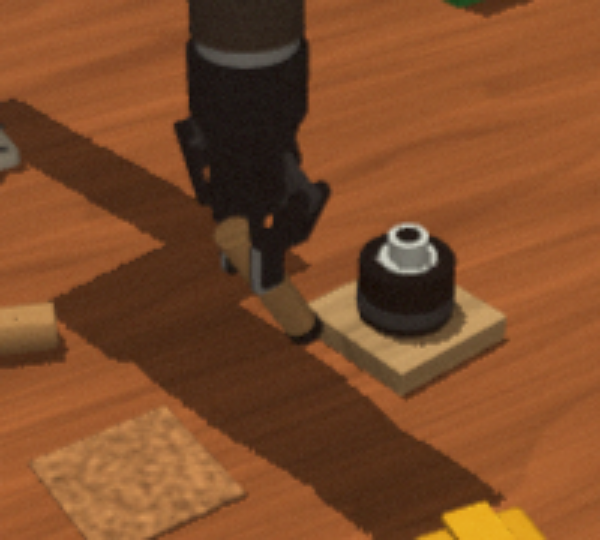

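Emit:
carry_out(moves=[[0,-0.05,0.2,0,-1],[0,-0.1,0.35,0,-1],[0,-0.1,0.35,0,-1],[0,-0.1,0.35,0,-1]])

```text
clock: 15.45
eef_pos: [0.5034, 0.1185, 0.1023]
tool_rot: [0.997, 0.083, -0.0, 0.0]
ft_force: [-1.2, 0.1, -1.9]
grip_width: 0.0246
```

Emit:
carry_out(moves=[[0,-0.1,0,0,-1],[0,-0.15,0,0,-1],[0,-0.19,-0.01,0,-1],[0,-0.23,-0.025,0,-1],[0,-0.27,-0.04,0,-1],[0,-0.31,-0.05,0,-1]])

```text
clock: 16.05
eef_pos: [0.4985, 0.1474, 0.1079]
tool_rot: [0.997, 0.083, 0.0, 0.004]
ft_force: [0.8, -10.0, 1.5]
grip_width: 0.0247
```

```bash
python3 look.py o wrist scene;python3 - <<'E'
from h import *
s=cv2.imread('pics/o_scene.png');cv2.imwrite('pics/o_sc.png',cv2.resize(s[130:310,240:440],None,fx=3,fy=3))
E
```

```text
t16.05 p [0.4985 0.1474 0.1079] x [0.986 0.165 0.   ] z [ 0.001 -0.007 -1.   ] w0.0247 F [  0.8 -10.    1.5] q [ 0.29  0.39 -0.19  0.99 -0.01  1.7 ]
```

View pics/o_wrist.png

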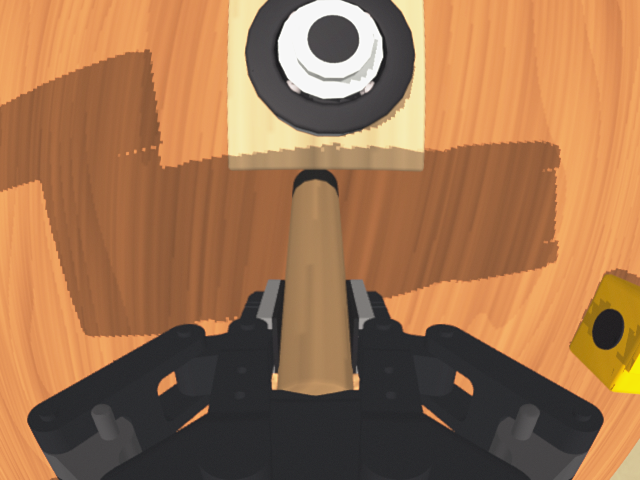

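View pics/o_sc.png

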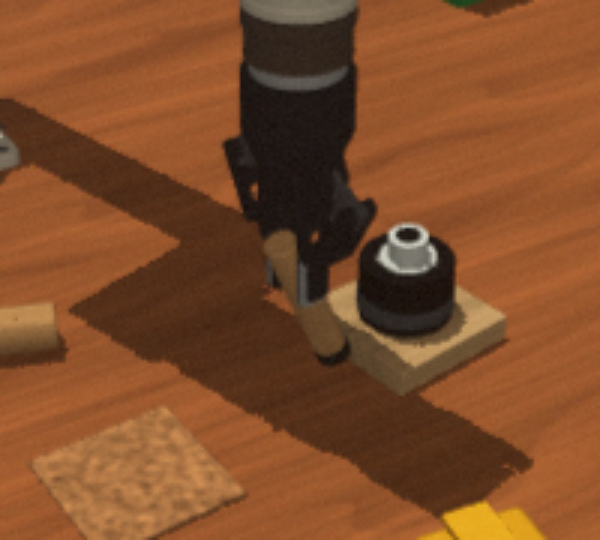

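Turning works, at about 10 N against the base. Continuing to vertical.

Emit:
carry_out(moves=[[0,-0.05,0,0,-1],[0,-0.1,-0.01,0,-1],[0,-0.15,-0.015,0,-1],[0,-0.2,-0.02,0,-1],[0,-0.25,-0.02,0,-1],[0,-0.3,-0.02,0,-1],[0,-0.34,-0.02,0,-1],[0,-0.37,-0.01,0,-1],[0,-0.37,-0.01,0,-1]])

```text
clock: 17.05
eef_pos: [0.4932, 0.1852, 0.1094]
tool_rot: [0.997, 0.083, 0.002, 0.002]
ft_force: [2.7, -5.5, 2.0]
grip_width: 0.0248
```

```bash
python3 look.py p wrist scene;python3 - <<'E'
from h import *
s=cv2.imread('pics/p_scene.png');cv2.imwrite('pics/p_sc.png',cv2.resize(s[130:310,260:460],None,fx=3,fy=3))
E
```

```text
t17.05 p [0.4932 0.1852 0.1094] x [0.986 0.166 0.003] z [ 0.003 -0.004 -1.   ] w0.0248 F [ 2.7 -5.5  2. ] q [ 0.36  0.4  -0.17  1.   -0.    1.77]
```

View pics/p_wrist.png

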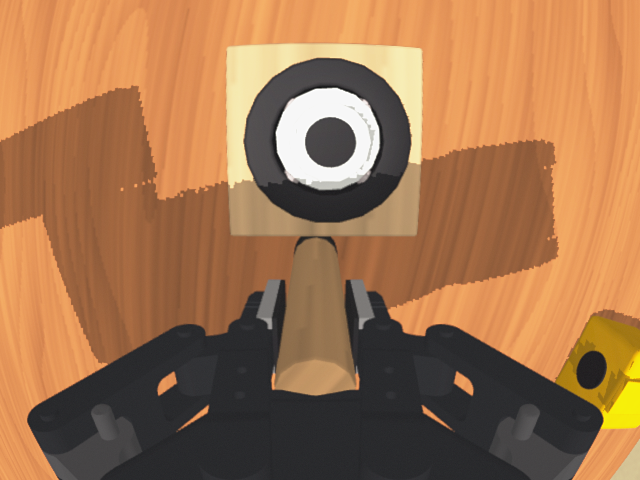

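View pics/p_sc.png

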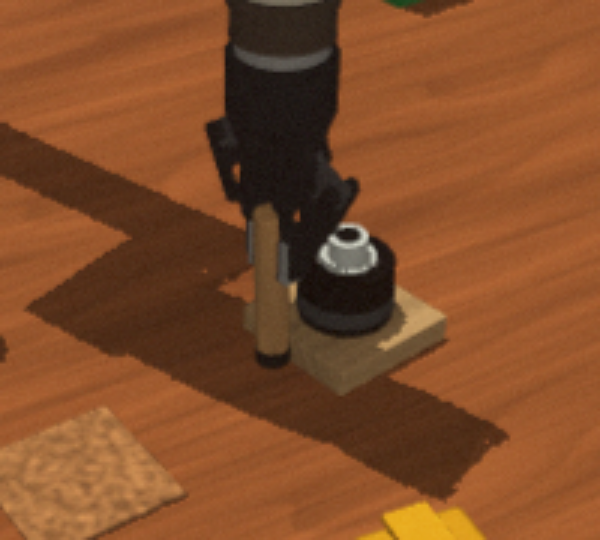

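The pusher is now upright beside the base. I'll set the foot flat on the bench with light pressure, to let it square up before re-gripping.

Emit:
carry_out(moves=[[0,0.02,0.01,0,-1],[0,0.03,0.02,0,-1],[0,0.03,0.03,0,-1],[0,0.03,0.03,0,-1]])

```text
clock: 17.55
eef_pos: [0.4924, 0.1836, 0.1051]
tool_rot: [0.996, 0.084, -0.0, -0.0]
ft_force: [0.5, -1.4, -0.9]
grip_width: 0.0249
```

Emit:
carry_out(moves=[[0,0,0.01,0,-1],[0,0,0.02,0,-1],[0,0,0.02,0,-1],[0,0,0.02,0,-1]])

```text
clock: 17.95
eef_pos: [0.4924, 0.1835, 0.103]
tool_rot: [0.996, 0.084, -0.0, -0.0]
ft_force: [0.4, -1.0, -1.2]
grip_width: 0.0245
```

Emit:
carry_out(moves=[[0,0,0.01,0,-1],[0,0,0.02,0,-1],[0,0,0.03,0,-1],[0,0,0.03,0,-1]])

```text
clock: 18.35
eef_pos: [0.4926, 0.1837, 0.1027]
tool_rot: [0.996, 0.084, 0.001, -0.0]
ft_force: [-3.7, -2.0, 14.7]
grip_width: 0.0247
```

Emit:
carry_out(moves=[[0,0,-0.02,0,-1],[0,0,-0.02,0,-0.2],[0,0,-0.02,0,-0.1],[0,0,-0.02,0,-0.1],[0,0,-0.02,0,-0.1]])

```text
clock: 18.85
eef_pos: [0.4925, 0.1835, 0.102]
tool_rot: [0.996, 0.084, -0.0, -0.0]
ft_force: [-0.8, 0.2, -0.0]
grip_width: 0.0386
```

```bash
python3 look.py q wrist scene;python3 - <<'E'
from h import *
s=cv2.imread('pics/q_scene.png');cv2.imwrite('pics/q_sc.png',cv2.resize(s[130:310,260:460],None,fx=3,fy=3))
E
```

```text
t18.85 p [0.4925 0.1835 0.102 ] x [ 0.986  0.167 -0.   ] z [-0.  0. -1.] w0.0386 F [-0.8  0.2 -0. ] q [ 0.36  0.41 -0.18  0.98  0.    1.76]
```

View pics/q_wrist.png

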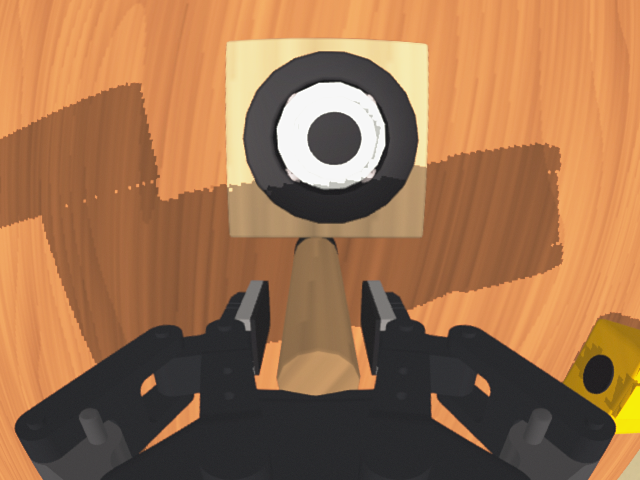

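View pics/q_sc.png

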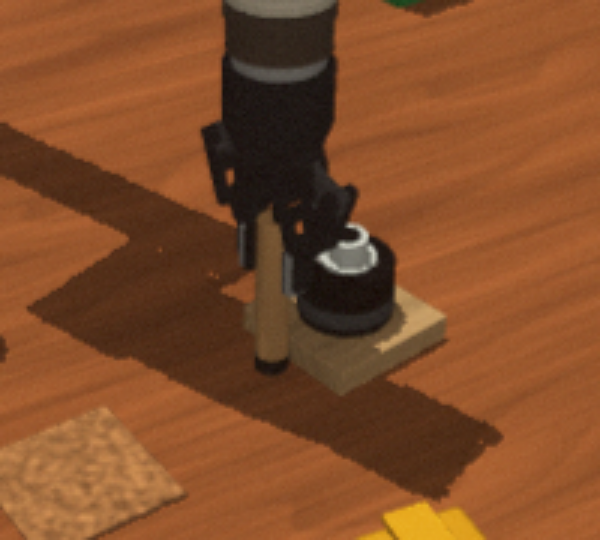

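Run:
```python
from h import *
import pickle
m,o=pickle.load(open('pics/q_wrist.pkl','rb'));im=cv2.imread('pics/q_wrist.png')
cv2.imwrite('pics/q_c.png',cv2.resize(im[230:400,260:380],None,fx=5,fy=3.5))
r=R.from_quat(o['tool_rot']).as_matrix()
for n,uv,z in[('far top edge',(319,350),.130),('L',(278,385),.130),('R',(360,385),.130),('foot far edge',(316,237),.012),('footL',(295,250),.012),('footR',(338,250),.012)]:
    p=onz(m,*uv,z,True);print(n,p,(r.T@(p-o['eef_pos'])).round(4))
```

```text
far top edge [0.4925656  0.19138293 0.13      ] [ 0.0014 -0.0077 -0.028 ]
L [0.48250074 0.17637652 0.13      ] [-0.0111  0.0054 -0.028 ]
R [0.50717732 0.18045132 0.13      ] [ 0.014   0.0055 -0.028 ]
foot far edge [0.49173926 0.192777   0.012     ] [ 0.0008 -0.0092  0.09  ]
footL [0.48085359 0.18288057 0.012     ] [-0.0116 -0.0013  0.09  ]
footR [0.50586789 0.18709975 0.012     ] [ 0.0138 -0.0013  0.09  ]
```

View pics/q_c.png

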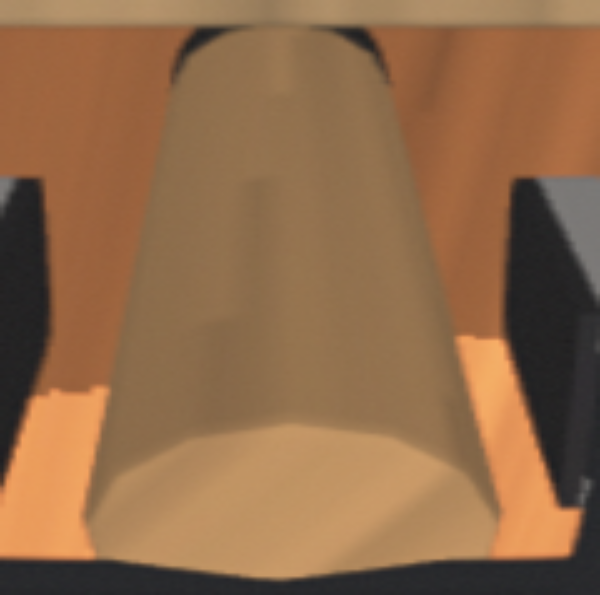

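The pusher stands free and square on the bench; its axis is about 4.5 mm toward tool +y from the jaw centre. I'll centre on it and re-grip.

Emit:
carry_out(moves=[[0.01,0.045,-0.01,0,-0.1],[0.01,0.045,-0.01,0,-0.1],[0.01,0.045,-0.01,0,-0.1],[0.01,0.045,-0.01,0,-0.5],[0.01,0.045,-0.01,0,-1],[0.01,0.045,-0.01,0,-1],[0.01,0.045,-0.01,0,-1],[0.01,0.045,-0.01,0,-1]])

```text
clock: 19.75
eef_pos: [0.4942, 0.1792, 0.1035]
tool_rot: [0.997, 0.084, -0.0, -0.0]
ft_force: [-1.5, -0.4, 3.4]
grip_width: 0.0248
```

Emit:
carry_out(moves=[[0,0,-0.1,0,-1],[0,0.05,-0.4,0,-1],[0,0.05,-0.8,0,-1],[0,0.05,-1,0,-1],[0,0.05,-1,0,-1],[0,0.05,-1,0,-1]])

```text
clock: 20.35
eef_pos: [0.4952, 0.1742, 0.2034]
tool_rot: [0.997, 0.084, 0.0, -0.0]
ft_force: [0.1, -0.5, -0.4]
grip_width: 0.0248
```

```bash
python3 look.py r wrist scene;python3 - <<'E'
from h import *
s=cv2.imread('pics/r_scene.png');cv2.imwrite('pics/r_sc.png',cv2.resize(s[100:280,260:460],None,fx=3,fy=3))
E
```

```text
t20.35 p [0.4952 0.1742 0.2034] x [0.986 0.166 0.001] z [ 0.001  0.    -1.   ] w0.0248 F [ 0.1 -0.5 -0.4] q [ 0.34  0.32 -0.03  1.22 -0.    1.74]
```

View pics/r_wrist.png

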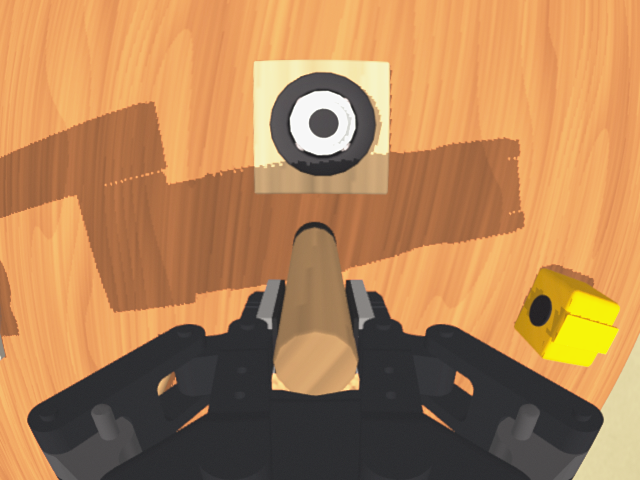

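View pics/r_sc.png

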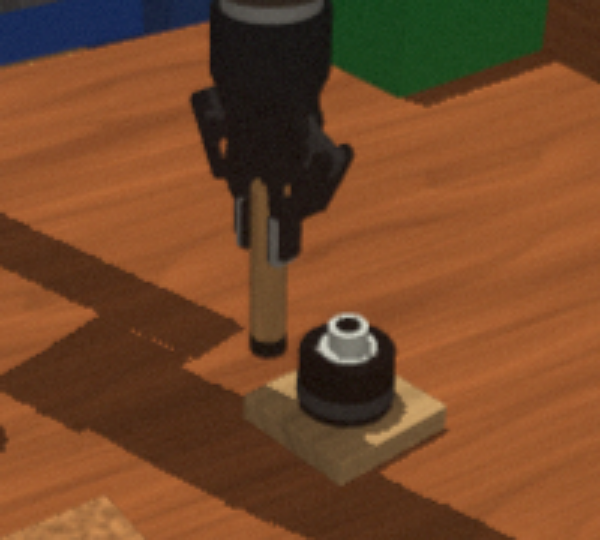

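The pusher is held upright above the bench, end face at (316,362), foot's far edge at (315,222), retainer hole at (323,123). Now measuring the offset.

Run:
```python
from h import *
import pickle
m,o=pickle.load(open('pics/r_wrist.pkl','rb'));im=cv2.imread('pics/r_wrist.png')
r=R.from_quat(o['tool_rot']).as_matrix();t=o['eef_pos']
zb=t[2]-.103
for n,uv,z in[('far top edge',(316,330),zb+.130),('L',(274,362),zb+.13),('R',(358,362),zb+.130),('foot far edge',(315,222),zb),('footL',(294,237),zb+.006),('footR',(336,237),zb+.006)]:
    p=onz(m,*uv,z,True);print(n,(r.T@(p-t)).round(4))
h=cv2.cvtColor(im[100:145,300:345],cv2.COLOR_BGR2HSV)
n,l,st,ce=cv2.connectedComponentsWithStats((h[...,2]<110).astype(np.uint8))
for k in range(1,n):
    if st[k,4]>200: uv=ce[k]+[300,100];p=onz(m,*uv,.0905,True);print(uv,st[k],p,(r.T@(p-t)).round(4))
cv2.imwrite('pics/r_c.png',cv2.resize(im[60:190,250:400],None,fx=4,fy=4))
```

```text
far top edge [ 0.0005 -0.0139 -0.027 ]
L [-0.0119 -0.0027 -0.027 ]
R [ 0.013  -0.0026 -0.027 ]
foot far edge [ 0.0003 -0.0152  0.103 ]
footL [-0.0124 -0.0074  0.097 ]
footR [ 0.0129 -0.0073  0.097 ]
[323.34645669 122.76062992] [  9   9  29  28 635] [0.48800558 0.24996486 0.0905    ] [ 0.0054 -0.0759  0.1129]
```

View pics/r_c.png

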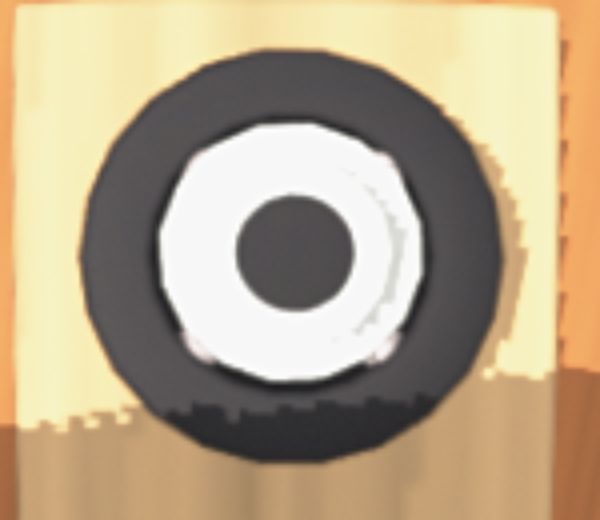

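Emit:
carry_out(moves=[[0,0,-0.1,0,-1],[0.05,-0.3,-0.1,0,-1],[0.05,-0.6,-0.1,0,-1],[0.05,-0.74,-0.1,0,-1],[0.05,-0.74,-0.1,0,-1],[0.05,-0.74,-0.1,0,-1],[0.05,-0.74,-0.1,0,-1]])

```text
clock: 21.15
eef_pos: [0.4877, 0.247, 0.2131]
tool_rot: [0.997, 0.083, -0.0, 0.0]
ft_force: [-0.5, 0.4, -1.2]
grip_width: 0.0244
```

```bash
python3 look.py s wrist scene;python3 - <<'E'
from h import *
s=cv2.imread('pics/s_scene.png');cv2.imwrite('pics/s_sc.png',cv2.resize(s[100:280,280:480],None,fx=3,fy=3))
E
```

```text
t21.15 p [0.4877 0.247  0.2131] x [ 0.986  0.166 -0.001] z [-0.001 -0.001 -1.   ] w0.0244 F [-0.5  0.4 -1.2] q [ 0.47  0.35  0.05  1.27 -0.    1.87]
```

View pics/s_wrist.png

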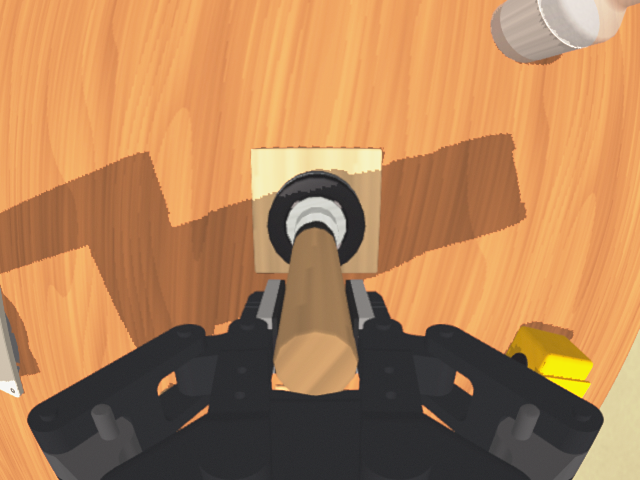

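View pics/s_sc.png

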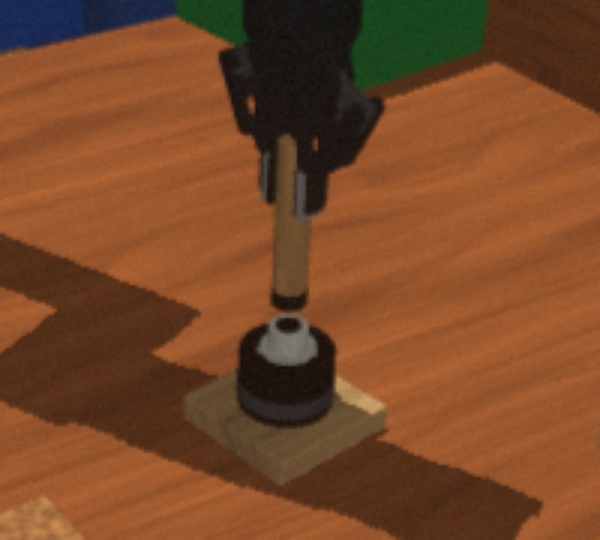

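Emit:
carry_out(moves=[[0,-0.01,0.08,0,-1],[0,-0.01,0.16,0,-1],[0,-0.01,0.18,0,-1],[0,-0.01,0.2,0,-1],[0,-0.01,0.21,0,-1],[0,-0.01,0.21,0,-1]])

```text
clock: 21.85
eef_pos: [0.4872, 0.2489, 0.193]
tool_rot: [0.997, 0.084, -0.0, -0.0]
ft_force: [-3.1, -1.1, 4.4]
grip_width: 0.025
```

Contact is at TCP z≈0.193, as predicted. I'll press on straight down in steps.

Emit:
carry_out(moves=[[0,0,0.01,0,-1],[0,0,0.02,0,-1],[0,0,0.03,0,-1],[0,0,0.04,0,-1],[0,0,0.05,0,-1],[0,0,0.05,0,-1]])

```text
clock: 22.45
eef_pos: [0.4876, 0.2491, 0.1882]
tool_rot: [0.997, 0.084, 0.001, -0.0]
ft_force: [-1.2, -1.3, 4.8]
grip_width: 0.0248
```

Emit:
carry_out(moves=[[0,0,0.01,0,-1],[0,0,0.02,0,-1],[0,0,0.03,0,-1],[0,0,0.04,0,-1],[0,0,0.05,0,-1],[0,0,0.05,0,-1]])

```text
clock: 23.05
eef_pos: [0.4876, 0.2491, 0.1834]
tool_rot: [0.996, 0.084, 0.0, -0.0]
ft_force: [-2.6, -0.2, 7.5]
grip_width: 0.0245
```

Emit:
carry_out(moves=[[0,0,0.01,0,-1],[0,0,0.02,0,-1],[0,0,0.03,0,-1],[0,0,0.03,0,-1]])

```text
clock: 23.45
eef_pos: [0.4877, 0.2494, 0.1833]
tool_rot: [0.996, 0.084, 0.002, -0.001]
ft_force: [-6.6, -1.6, 21.6]
grip_width: 0.0247
```

A hard stop at 0.1833 with 21.6 N means it is home. I'll lift and check.

Emit:
carry_out(moves=[[0,0,-0.2,0,-1],[0,0.1,-0.5,0,-1],[0,0.5,-0.6,0,-1],[0,0.9,-0.6,0,-1],[0,0.9,-0.6,0,-1]])

```text
clock: 23.95
eef_pos: [0.5033, 0.1565, 0.2395]
tool_rot: [0.997, 0.081, 0.0, 0.001]
ft_force: [-0.2, 0.0, -1.1]
grip_width: 0.0247
```

```bash
python3 look.py t wrist scene;python3 - <<'E'
from h import *
import pickle
s=cv2.imread('pics/t_scene.png');w=cv2.imread('pics/t_wrist.png')
a=cv2.resize(s[190:270,330:420],None,fx=5,fy=5);b=cv2.resize(w[60:180,260:380],(400,400))
cv2.imwrite('pics/t_c.png',np.hstack([a[:400,:400],b]))
E
```

```text
t23.95 p [0.5033 0.1565 0.2395] x [0.987 0.161 0.001] z [ 0.001 -0.002 -1.   ] w0.0247 F [-0.2  0.  -1.1] q [ 0.3   0.3   0.04  1.31 -0.    1.71]
```

View pics/t_c.png

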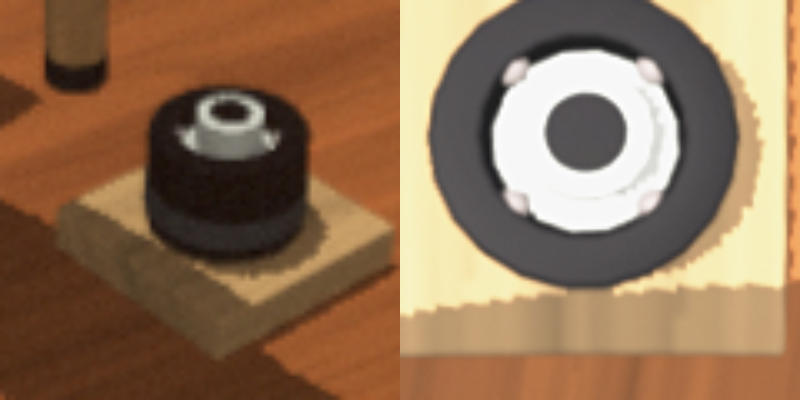

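View pics/t_wrist.png

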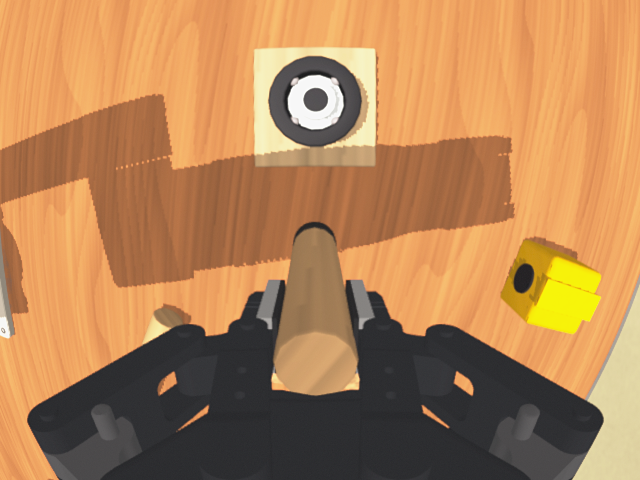

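The four balls now stand over the flange and the collar is low in the barrel, so the retainer is fully home. For the return the pusher has to lean 30° again. I'll pivot it against the fixed pad's edge, since a stop on that side only needs a few mm of height, and then insert it along the sleeve axis.

Emit:
carry_out(moves=[[0.05,0.4,0,0.03,-1],[0.1,0.87,0.2,0.066,-1],[0.1,0.87,0.6,0.066,-1],[0.1,0.87,1,0.066,-1],[0.1,0.87,1,0.066,-1],[0.1,0.87,1,0.066,-1]])

```text
clock: 24.65
eef_pos: [0.5264, 0.077, 0.139]
tool_rot: [0.999, 0.033, -0.001, 0.0]
ft_force: [0.6, -0.4, -0.4]
grip_width: 0.0247
```

```bash
python3 look.py u wrist scene;python3 - <<'E'
from h import *
s=cv2.imread('pics/u_scene.png');cv2.imwrite('pics/u_sc.png',cv2.resize(s[150:330,220:420],None,fx=3,fy=3))
E
```

```text
t24.65 p [0.5264 0.077  0.139 ] x [ 0.998  0.065 -0.002] z [-0.002 -0.    -1.   ] w0.0247 F [ 0.6 -0.4 -0.4] q [ 0.15  0.38 -0.11  1.08  0.    1.65]
```

View pics/u_sc.png

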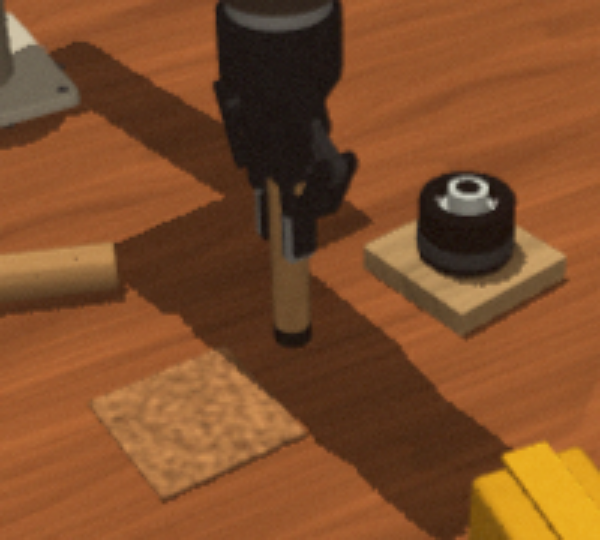

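View pics/u_wrist.png

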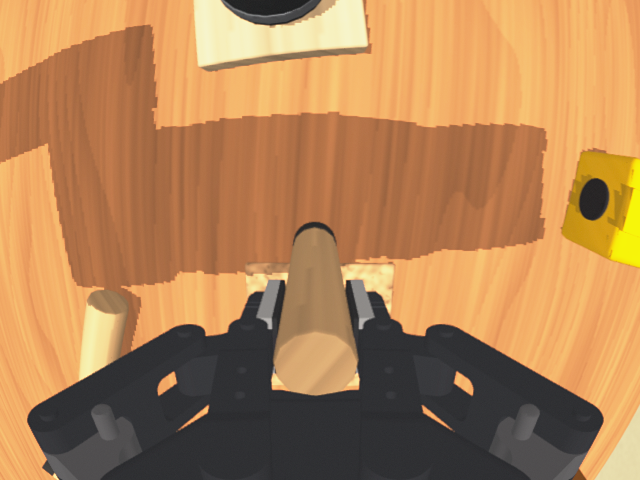

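Emit:
carry_out(moves=[[0,0,0.15,0,-1],[0,0,0.28,0,-1],[0,0,0.34,0,-1],[0,0,0.34,0,-1],[0,0,0.34,0,-1]])

```text
clock: 25.25
eef_pos: [0.5278, 0.0765, 0.1067]
tool_rot: [0.999, 0.032, 0.001, -0.0]
ft_force: [0.8, -0.6, -0.5]
grip_width: 0.0247
```

```bash
python3 look.py v wrist
python3 - <<'E'
from h import *
import pickle
m,o=pickle.load(open('pics/u_wrist.pkl','rb'))
for u in (255,270,370,385):
    print(onz(m,u,262.5,.005,True))
m,o=pickle.load(open('pics/v_wrist.pkl','rb'));w=cv2.imread('pics/v_wrist.png');cv2.imwrite('pics/v_c.png',cv2.resize(w[200:400,220:420],None,fx=3,fy=3))
E
```

```text
t25.25 p [0.5278 0.0765 0.1067] x [0.998 0.064 0.002] z [ 0.002  0.    -1.   ] w0.0247 F [ 0.8 -0.6 -0.5] q [ 0.14  0.42 -0.16  1.    0.    1.65]
[0.4841935  0.05231214 0.005     ]
[0.49520459 0.05311124 0.005     ]
[0.56755988 0.05781583 0.005     ]
[0.57866106 0.05845418 0.005     ]
```

View pics/v_c.png

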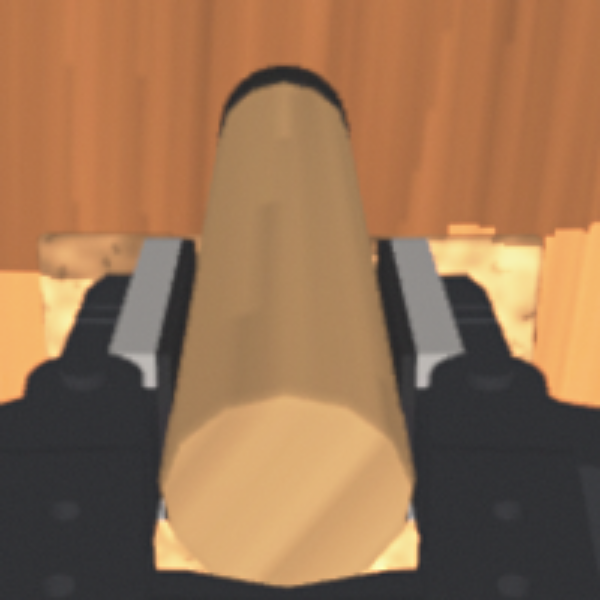

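Emit:
carry_out(moves=[[0,0,0.01,0,-1],[0,0.04,0.025,0,-1],[0,0.08,0.025,0,-1],[0,0.11,0.025,0,-1],[0,0.14,0.025,0,-1],[0,0.17,0.025,0,-1],[0,0.2,0.025,0,-1]])

```text
clock: 26.0
eef_pos: [0.5287, 0.0578, 0.1037]
tool_rot: [0.999, 0.032, 0.001, -0.002]
ft_force: [-2.4, 6.5, 6.0]
grip_width: 0.0253
```

```bash
python3 look.py w wrist;python3 - <<'E'
from h import *
w=cv2.imread('pics/w_wrist.png');cv2.imwrite('pics/w_c.png',cv2.resize(w[200:400,220:420],None,fx=3,fy=3))
E
```

```text
t26.00 p [0.5287 0.0578 0.1037] x [0.998 0.065 0.002] z [ 0.001  0.005 -1.   ] w0.0253 F [-2.4  6.5  6. ] q [ 0.11  0.42 -0.16  0.99  0.    1.61]
```

View pics/w_c.png

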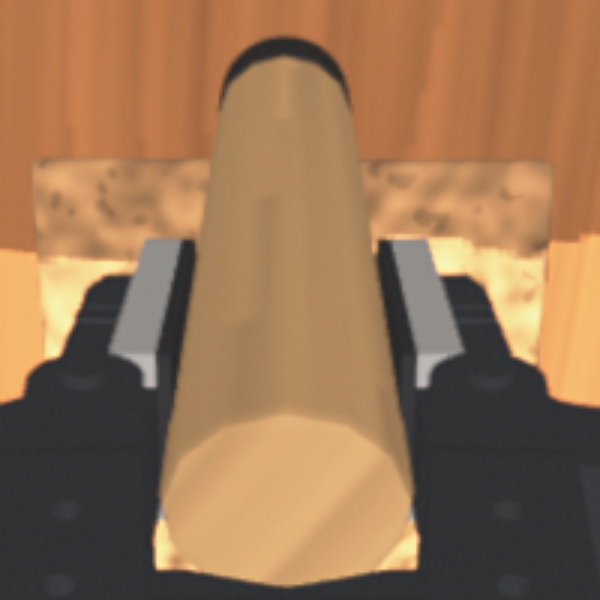

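Emit:
carry_out(moves=[[0,0.04,-0.01,0,-1],[0,0.08,-0.01,0,-1],[0,0.12,-0.01,0,-1],[0,0.16,-0.005,0,-1],[0,0.2,0,0,-1],[0,0.24,0.005,0,-1],[0,0.28,0.015,0,-1]])

```text
clock: 26.75
eef_pos: [0.5295, 0.0296, 0.101]
tool_rot: [0.999, 0.032, -0.0, -0.002]
ft_force: [-1.2, 7.8, -0.0]
grip_width: 0.0251
```

```bash
python3 look.py x wrist scene;python3 - <<'E'
from h import *
w=cv2.imread('pics/x_wrist.png');s=cv2.imread('pics/x_scene.png');cv2.imwrite('pics/x_c.png',np.hstack([cv2.resize(w[180:400,220:420],(400,440)),cv2.resize(s[180:290,240:340],(400,440))]))
E
```

```text
t26.75 p [0.5295 0.0296 0.101 ] x [ 0.998  0.065 -0.001] z [-0.001  0.004 -1.   ] w0.0251 F [-1.2  7.8 -0. ] q [ 0.05  0.42 -0.17  0.98  0.    1.56]
```

View pics/x_c.png

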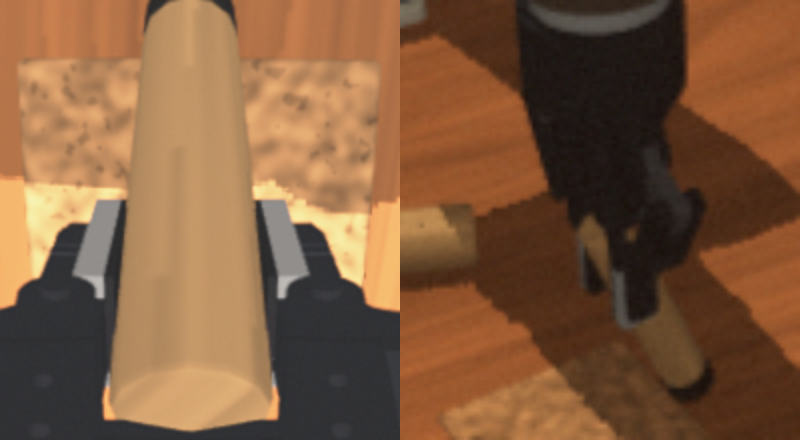

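Emit:
carry_out(moves=[[0,0.04,0.01,0,-1],[0,0.07,0.015,0,-1],[0,0.1,0.025,0,-1],[0,0.13,0.03,0,-1],[0,0.13,0.03,0,-1]])

```text
clock: 27.35
eef_pos: [0.5301, 0.0163, 0.0978]
tool_rot: [0.999, 0.032, -0.001, -0.002]
ft_force: [-0.9, 6.2, 0.4]
grip_width: 0.0248
```

Emit:
carry_out(moves=[[0,-0.02,-0.05,0,-1],[0,-0.02,-0.3,0,-1],[0,-0.02,-0.6,0,-1],[0,-0.02,-1,0,-1],[0,-0.02,-1,0,-1],[0,-0.02,-1,0,-1]])

```text
clock: 27.95
eef_pos: [0.5311, 0.0163, 0.1991]
tool_rot: [1.0, 0.031, 0.001, 0.001]
ft_force: [-0.3, -0.1, -1.1]
grip_width: 0.024
```

```bash
python3 look.py y wrist scene;python3 - <<'E'
from h import *
w=cv2.imread('pics/y_wrist.png');s=cv2.imread('pics/y_scene.png');cv2.imwrite('pics/y_c.png',np.hstack([cv2.resize(w[140:400,220:420],(400,520)),cv2.resize(s[130:260,230:330],(400,520))]))
j=cv2.imread('pics/j_wrist.png');cv2.imwrite('pics/yj.png',np.hstack([w[120:410,240:400],j[120:410,240:400]]))
E
```

```text
t27.95 p [0.5311 0.0163 0.1991] x [0.998 0.063 0.002] z [ 0.002 -0.002 -1.   ] w0.0240 F [-0.3 -0.1 -1.1] q [ 0.03  0.33 -0.02  1.21 -0.    1.54]
```

View pics/yj.png

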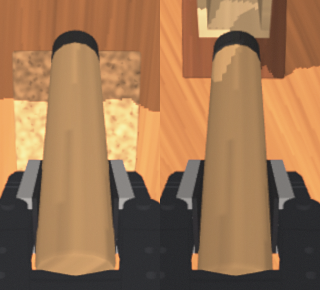

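View pics/y_c.png

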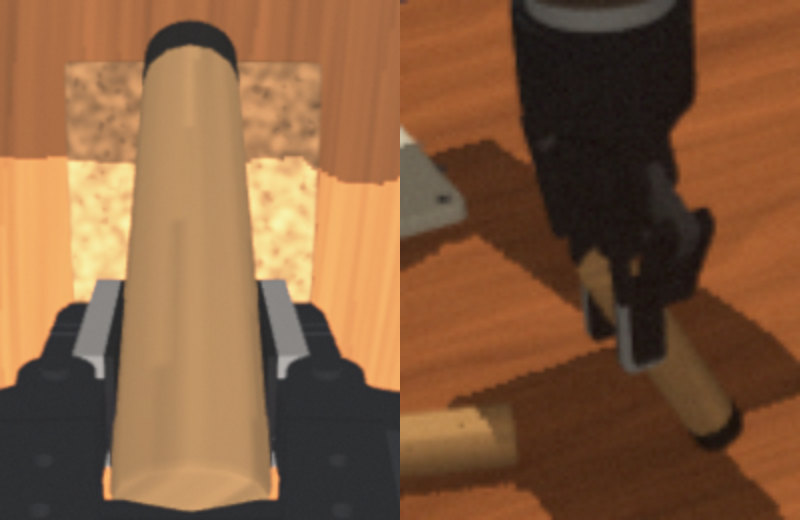

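Run:
```python
from h import *
import pickle
for n in 'jy':
    m,o=pickle.load(open(f'pics/{n}_wrist.pkl','rb'));im=cv2.imread(f'pics/{n}_wrist.png')
    r=R.from_quat(o['tool_rot']).as_matrix();t=o['eef_pos']
    col=cv2.cvtColor(im,cv2.COLOR_BGR2HSV)[130:200,318,2].astype(int);d=np.where(col<60)[0]+130;print(n,'foot rows',d.min(),d.max())
    for ph in(24,26,28,30,32):
        a=np.radians(ph);s,c=np.sin(a),np.cos(a);y0=-.0015 if n=='y' else 0
        row=[]
        for L in(.097,.085): # foot bottom far corner; rubber/wood boundary far side
            C=t+r@np.array([0,y0-L*s-.013*c,.006+L*c-.013*s]);row.append(round(proj(m,C,True)[1],1))
        # top end far edge
        C=t+r@np.array([0,y0+.033*s-.013*c,.006-.033*c-.013*s]);row.append(round(proj(m,C,True)[1],1))
        print(ph,row)
```

```text
j foot rows 152 162
24 [np.float64(164.9), np.float64(175.5), np.float64(378.8)]
26 [np.float64(160.0), np.float64(171.1), np.float64(381.9)]
28 [np.float64(155.1), np.float64(166.8), np.float64(384.9)]
30 [np.float64(150.3), np.float64(162.5), np.float64(387.7)]
32 [np.float64(145.5), np.float64(158.2), np.float64(390.3)]
y foot rows 151 161
24 [np.float64(162.0), np.float64(172.5), np.float64(374.5)]
26 [np.float64(157.1), np.float64(168.1), np.float64(377.7)]
28 [np.float64(152.2), np.float64(163.7), np.float64(380.7)]
30 [np.float64(147.3), np.float64(159.4), np.float64(383.5)]
32 [np.float64(142.5), np.float64(155.1), np.float64(386.3)]
```

Lean is about 29°, which is good. I'll rotate back to the holder's direction and carry the pusher over high.

Emit:
carry_out(moves=[[0,0,-0.2,0.08,-1],[0,0,-0.4,0.16,-1],[0,0,-0.45,0.24,-1],[0,0,-0.45,0.314,-1],[0,0,-0.45,0.314,-1]])

```text
clock: 28.55
eef_pos: [0.5298, 0.0169, 0.2417]
tool_rot: [0.977, -0.213, -0.001, 0.001]
ft_force: [0.9, 0.1, -1.1]
grip_width: 0.0252
```

Emit:
carry_out(moves=[[0.1,0.4,0,0,-1],[0.26,1,0,0,-1],[0.26,1,0,0,-1]])

```text
clock: 28.85
eef_pos: [0.5109, -0.088, 0.2417]
tool_rot: [0.977, -0.214, -0.002, 0.001]
ft_force: [0.1, 0.6, -1.0]
grip_width: 0.0246
```

Emit:
carry_out(moves=[[0.1,0.4,0,0,-1],[0.26,1,0,0,-1],[0.26,1,0,0,-1]])

```text
clock: 29.15
eef_pos: [0.4931, -0.1899, 0.2419]
tool_rot: [0.977, -0.214, -0.001, 0.001]
ft_force: [1.0, 0.4, -1.3]
grip_width: 0.0246
```

Emit:
carry_out(moves=[[0.1,0.4,0,0,-1],[0.26,1,0,0,-1],[0.26,1,0,0,-1],[0.26,1,0,0,-1],[0.26,1,0,0,-1]])

```text
clock: 29.65
eef_pos: [0.4764, -0.2869, 0.2424]
tool_rot: [0.977, -0.213, -0.001, -0.001]
ft_force: [0.0, 0.8, -0.9]
grip_width: 0.0245
```

```bash
python3 look.py z wrist
python3 - <<'E'
import pickle
from h import *
m,o=pickle.load(open('pics/z_wrist.pkl','rb'));r=R.from_quat(o['tool_rot']).as_matrix()
print(r.T@(np.array([.4689,-.3290,.1908])-o['eef_pos']), r[:,1])
E
```

```text
t29.65 p [ 0.4764 -0.2869  0.2424] x [ 0.91  -0.416 -0.002] z [-0.001  0.002 -1.   ] w0.0245 F [ 0.   0.8 -0.9] q [-0.54  0.36  0.13  1.35  0.    1.46]
[0.01074865 0.04148515 0.05157424] [-0.4156387  -0.90952918 -0.00106983]
```

View pics/z_wrist.png

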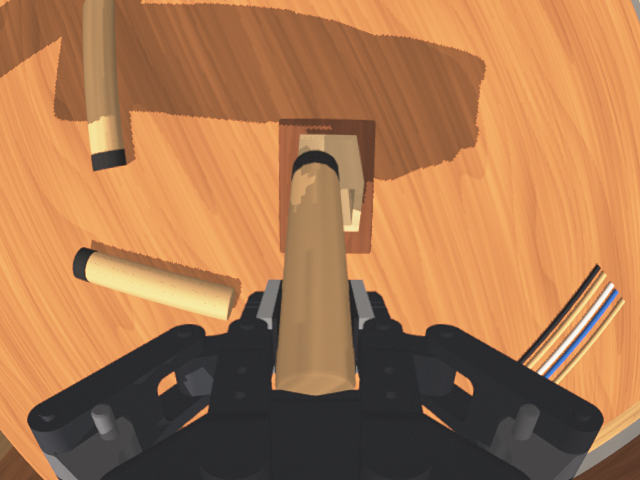

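Emit:
carry_out(moves=[[0.1,0.4,0,0,-1],[0.1,0.4,0.3,0,-1],[0.1,0.4,0.4,0,-1],[0.1,0.4,0.4,0,-1],[0.1,0.4,0.4,0,-1]])

```text
clock: 30.2
eef_pos: [0.4695, -0.3271, 0.2037]
tool_rot: [0.977, -0.212, -0.0, -0.0]
ft_force: [0.7, 1.1, -1.0]
grip_width: 0.0247
```

```bash
python3 look.py A wrist scene
python3 - <<'E'
import pickle
from h import *
m,o=pickle.load(open('pics/A_wrist.pkl','rb'));r=R.from_quat(o['tool_rot']).as_matrix()
print(r.T@(np.array([.4689,-.3290,.1908])-o['eef_pos']))
w=cv2.imread('pics/A_wrist.png');s=cv2.imread('pics/A_scene.png');cv2.imwrite('pics/A_c.png',np.hstack([cv2.resize(w[40:240,250:390],(392,560)),cv2.resize(s[210:350,60:160],(400,560))]))
E
```

```text
t30.20 p [ 0.4695 -0.3271  0.2037] x [ 0.91  -0.414 -0.   ] z [-0.  0. -1.] w0.0247 F [ 0.7  1.1 -1. ] q [-0.61  0.41  0.11  1.27  0.    1.39]
[0.00020818 0.00196799 0.01288416]
```

View pics/A_c.png

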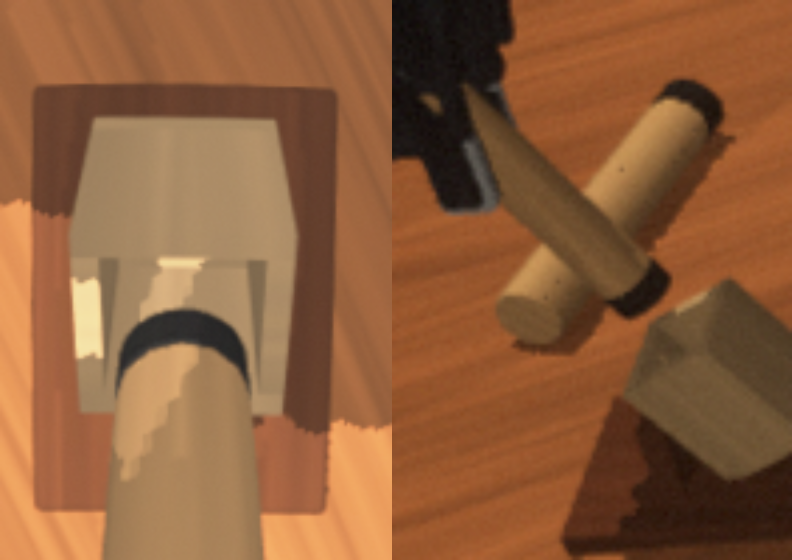

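Laterally centred on the mouth. I'll go to the entry point and feed it in along the sleeve axis.

Emit:
carry_out(moves=[[0,0.02,0.06,0,-1],[0,0.02,0.13,0,-1],[0,-0.03,0.217,0,-1],[0,-0.08,0.303,0,-1],[0,-0.13,0.39,0,-1],[0,-0.13,0.39,0,-1],[0,-0.13,0.39,0,-1]])

```text
clock: 31.0
eef_pos: [0.4744, -0.3163, 0.1639]
tool_rot: [0.977, -0.213, -0.0, -0.0]
ft_force: [0.6, 0.4, -1.5]
grip_width: 0.0246
```

```bash
python3 look.py B wrist scene
python3 - <<'E'
from h import *
w=cv2.imread('pics/B_wrist.png');s=cv2.imread('pics/B_scene.png');cv2.imwrite('pics/B_c.png',np.hstack([cv2.resize(w[40:240,250:390],(392,560)),cv2.resize(s[210:350,60:160],(400,560))]))
E
```

```text
t31.00 p [ 0.4744 -0.3163  0.1639] x [ 0.909 -0.416 -0.001] z [-0.001  0.    -1.   ] w0.0246 F [ 0.6  0.4 -1.5] q [-0.59  0.43  0.03  1.17 -0.    1.41]
```

View pics/B_c.png

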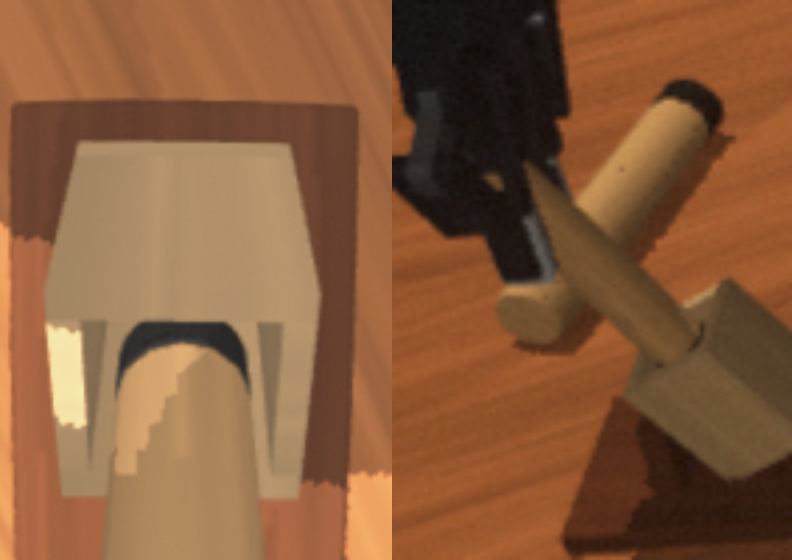

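The foot is inside the mouth with no contact force. Continuing.

Emit:
carry_out(moves=[[0,-0.05,0.087,0,-1],[0,-0.1,0.173,0,-1],[0,-0.15,0.26,0,-1],[0,-0.18,0.31,0,-1],[0,-0.18,0.31,0,-1],[0,-0.18,0.31,0,-1]])

```text
clock: 31.7
eef_pos: [0.482, -0.3002, 0.1331]
tool_rot: [0.977, -0.213, -0.0, -0.0]
ft_force: [0.6, 0.5, -1.1]
grip_width: 0.025
```

Emit:
carry_out(moves=[[0,-0.01,0.02,0,-1],[0,-0.02,0.035,0,-1],[0,-0.03,0.052,0,-1],[0,-0.03,0.052,0,-1],[0,-0.03,0.052,0,-1]])

```text
clock: 32.2
eef_pos: [0.4832, -0.2976, 0.1281]
tool_rot: [0.977, -0.213, -0.0, 0.0]
ft_force: [0.5, 0.4, -1.1]
grip_width: 0.0252
```

Emit:
carry_out(moves=[[0,-0.005,0.01,0,-1],[0,-0.01,0.02,0,-1],[0,-0.015,0.03,0,-1],[0,-0.015,0.03,0,-1]])

```text
clock: 32.6
eef_pos: [0.4837, -0.2971, 0.1263]
tool_rot: [0.977, -0.213, 0.0, 0.001]
ft_force: [-2.3, -1.3, 5.0]
grip_width: 0.0248
```

The foot is on the sleeve floor (z force +6 N). Releasing and backing off upwards.

Emit:
carry_out(moves=[[0,0,0,0,-0.5],[0,0,0,0,0],[0,0,0,0,0.3],[0,0,0,0,0.4],[0,0,-0.2,0,0.4],[0,0,-0.6,0,0.4],[0,0,-1,0,0.4],[0,0.5,-1,0,0.4],[0,0.7,-1,0,0.4],[0,0.7,-1,0,0.4],[0,0.7,-1,0,0.4]])

```text
clock: 33.7
eef_pos: [0.4545, -0.3597, 0.2247]
tool_rot: [0.977, -0.214, -0.0, -0.001]
ft_force: [0.4, -0.2, -0.4]
grip_width: 0.06
```

```bash
python3 look.py C wrist scene top
python3 - <<'E'
from h import *
import pickle
m,o=pickle.load(open('pics/C_wrist.pkl','rb'))
w=cv2.imread('pics/C_wrist.png');s=cv2.imread('pics/C_scene.png');cv2.imwrite('pics/C_c.png',np.hstack([cv2.resize(w[20:200,250:390],(392,504)),cv2.resize(s[220:346,60:160],(400,504))]))
E
```

```text
t33.70 p [ 0.4545 -0.3597  0.2247] x [ 0.909 -0.417 -0.001] z [-0.     0.001 -1.   ] w0.0600 F [ 0.4 -0.2 -0.4] q [-0.67  0.41  0.17  1.33  0.    1.33]
```

View pics/C_c.png

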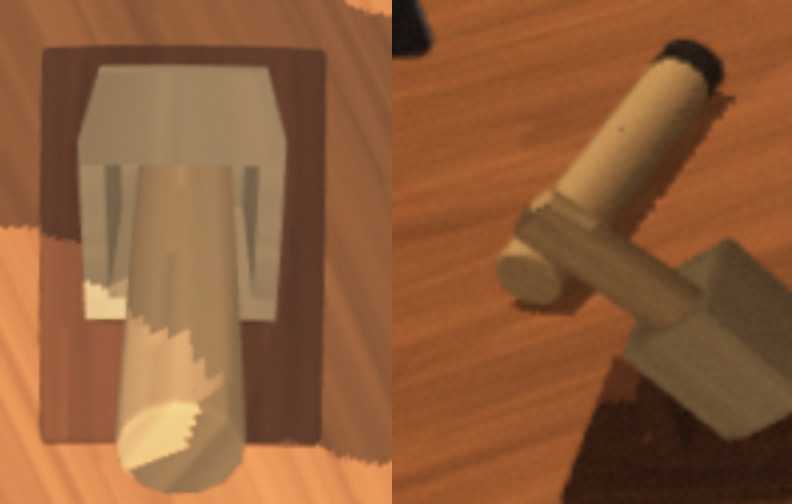

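View pics/C_scene.png

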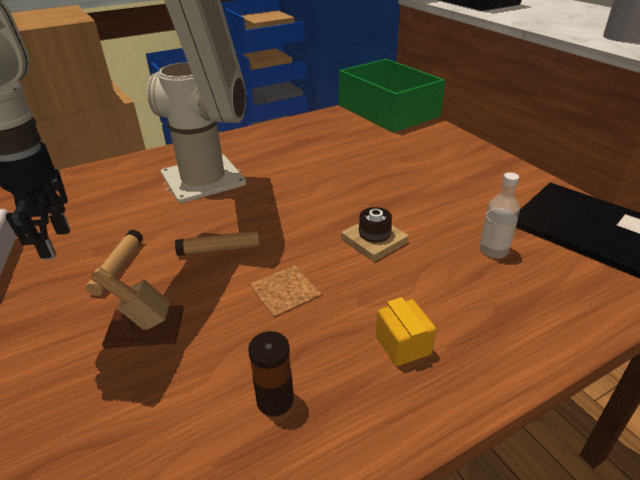

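View pics/C_wrist.png

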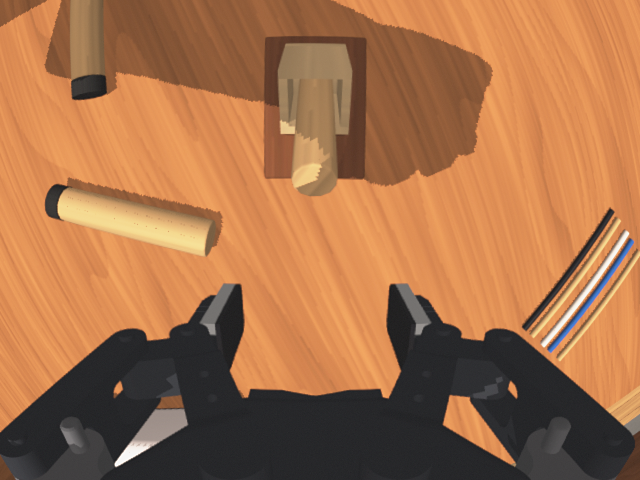

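Run:
```python
from h import *
import pickle
m,o=pickle.load(open('pics/C_wrist.pkl','rb'));r=R.from_quat(o['tool_rot']).as_matrix()
w=cv2.imread('pics/C_wrist.png')
# end-face centre in crop (182,447)
u,v=182/2.8+250,447/2.8+20
print('end',u,v,onz(m,u,v,.146,True),'orig [0.4755,-0.3117]')
s0=cv2.imread('pics/scene0.png');s=cv2.imread('pics/C_scene.png');t0=cv2.imread('pics/top0.png');t=cv2.imread('pics/C_top.png')
f=lambda i,a,b,c,d:cv2.resize(i[a:b,c:d],(390,290),interpolation=cv2.INTER_CUBIC)
cv2.imwrite('pics/D.png',np.vstack([np.hstack([f(s0,245,345,75,209),f(s,245,345,75,209)]),np.hstack([f(t0,200,290,420,541),f(t,200,290,420,541)])]))
```

```text
end 315.0 179.64285714285714 [ 0.47309895 -0.31955936  0.146     ] orig [0.4755,-0.3117]
```

View pics/D.png

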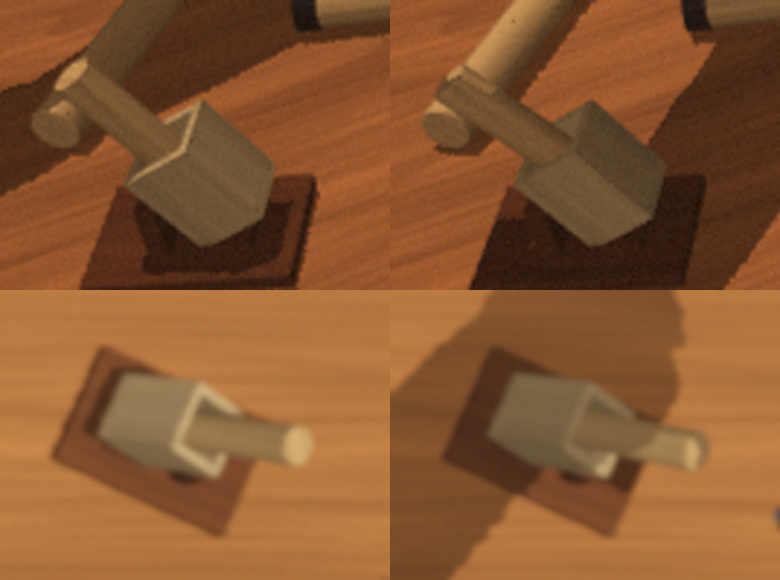

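The end stands about 8 mm farther out toward the lean side than at the start. The rubber foot stuck on the floor a few mm off the lower wall, so the pusher leans about 33° against the lip. I'll re-grip and mend that: rock it against the upper wall to get back to 30°, then lay it flush on the lower wall.

Emit:
carry_out(moves=[[0,-0.4,0,0,0.3],[0,-0.63,0.1,0,0.3],[0,-0.63,0.5,0,0.3],[0,-0.63,0.8,0,0.3],[0,-0.63,0.96,0,0.3],[0,-0.63,0.96,0,0.3],[0,-0.63,0.96,0,0.3]])

```text
clock: 34.55
eef_pos: [0.4813, -0.3019, 0.1293]
tool_rot: [0.977, -0.213, -0.0, -0.0]
ft_force: [0.5, 0.5, 0.8]
grip_width: 0.0556
```

Emit:
carry_out(moves=[[0,0,0,0,-0.2],[0,0,0,0,-1],[0,0,0,0,-1],[0,0,0,0,-1],[0,0,0,0,-1],[0,0.01,-0.02,0,-1],[0,0.01,-0.02,0,-1]])

```text
clock: 35.25
eef_pos: [0.4807, -0.3034, 0.1314]
tool_rot: [0.977, -0.213, 0.0, -0.0]
ft_force: [0.6, 1.2, 2.7]
grip_width: 0.0241
```

Emit:
carry_out(moves=[[0,-0.03,-0.017,0,-1],[0,-0.06,-0.035,0,-1],[0,-0.08,-0.046,0,-1],[0,-0.1,-0.058,0,-1],[0,-0.1,-0.058,0,-1]])

```text
clock: 35.75
eef_pos: [0.4834, -0.2959, 0.1364]
tool_rot: [0.977, -0.214, -0.001, 0.002]
ft_force: [-2.4, -4.5, -3.6]
grip_width: 0.0245
```

```bash
python3 look.py E wrist scene
python3 - <<'E'
from h import *
w=cv2.imread('pics/E_wrist.png');s=cv2.imread('pics/E_scene.png');cv2.imwrite('pics/E_c.png',np.hstack([cv2.resize(w[100:400,220:420],(360,540)),cv2.resize(s[220:346,60:160],(400,540))]))
E
```

```text
t35.75 p [ 0.4834 -0.2959  0.1364] x [ 0.909 -0.417 -0.002] z [-0.004 -0.004 -1.   ] w0.0245 F [-2.4 -4.5 -3.6] q [-0.55  0.45 -0.02  1.11 -0.01  1.45]
```

View pics/E_c.png

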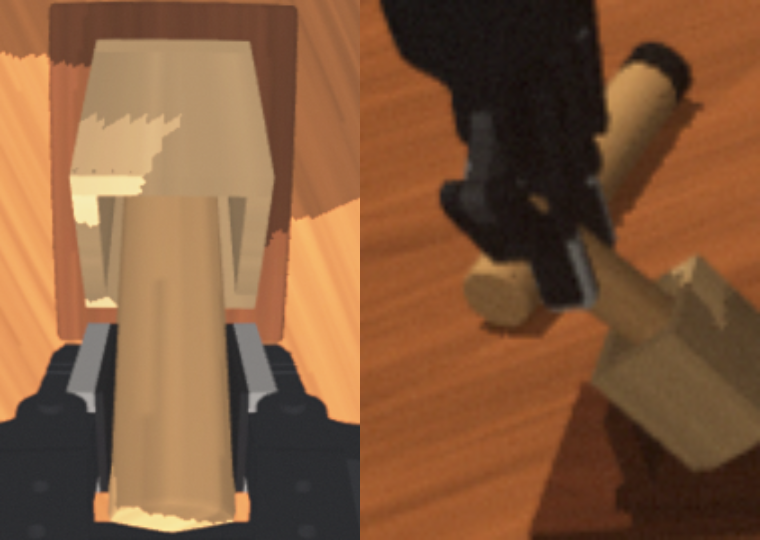

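Emit:
carry_out(moves=[[0,-0.02,-0.012,0,-1],[0,-0.045,-0.026,0,-1],[0,-0.055,-0.032,0,-1],[0,-0.055,-0.032,0,-1]])

```text
clock: 36.25
eef_pos: [0.4854, -0.2907, 0.1396]
tool_rot: [0.977, -0.214, -0.002, 0.002]
ft_force: [-2.7, -5.3, -1.1]
grip_width: 0.0241
```

Emit:
carry_out(moves=[[0,0.03,0.017,0,-1],[0,0.06,0.035,0,-1],[0,0.09,0.052,0,-1],[0,0.11,0.063,0,-1],[0,0.11,0.063,0,-1]])

```text
clock: 36.75
eef_pos: [0.4825, -0.2991, 0.1337]
tool_rot: [0.977, -0.213, 0.0, -0.001]
ft_force: [0.6, 1.1, -0.9]
grip_width: 0.0243
```

```bash
python3 look.py F wrist
python3 - <<'E'
import pickle
from h import *
m,o=pickle.load(open('pics/F_wrist.pkl','rb'));r=R.from_quat(o['tool_rot']).as_matrix()
print(r.T@(np.array([.4813,-.2978,.1256])-o['eef_pos']),r.T@o['ft_force'])
E
```

```text
t36.75 p [ 0.4825 -0.2991  0.1337] x [ 0.909 -0.416 -0.   ] z [ 0.     0.001 -1.   ] w0.0243 F [ 0.6  1.1 -0.9] q [-0.56  0.45 -0.02  1.1   0.    1.44]
[-0.0016453  -0.00066439  0.00809572] [ 0.10551849 -1.28572125  0.87333565]
```

Emit:
carry_out(moves=[[0,0.01,0.006,0,-1],[0,0.02,0.012,0,-1],[0,0.03,0.018,0,-1],[0,0.04,0.023,0,-1],[0,0.04,0.023,0,-1]])

```text
clock: 37.3
eef_pos: [0.4819, -0.3009, 0.133]
tool_rot: [0.977, -0.212, 0.001, -0.002]
ft_force: [0.9, 7.5, 7.1]
grip_width: 0.0243
```

Emit:
carry_out(moves=[[0,-0.015,0.01,0,-1],[0,-0.02,0.02,0,-1],[0,-0.025,0.03,0,-1],[0,-0.03,0.04,0,-1],[0,-0.03,0.04,0,-1]])

```text
clock: 37.8
eef_pos: [0.4835, -0.3002, 0.1314]
tool_rot: [0.977, -0.213, 0.003, 0.0]
ft_force: [-2.9, 5.1, 17.8]
grip_width: 0.0243
```

```bash
python3 look.py G wrist scene
python3 - <<'E'
from h import *
w=cv2.imread('pics/G_wrist.png');i=cv2.imread('pics/i_wrist.png');s=cv2.imread('pics/G_scene.png');cv2.imwrite('pics/G_c.png',np.hstack([cv2.resize(w[100:400,220:420],(360,540)),cv2.resize(s[220:346,60:160],(400,540))]))
E
```

```text
t37.80 p [ 0.4835 -0.3002  0.1314] x [ 0.91  -0.415  0.005] z [ 0.005 -0.001 -1.   ] w0.0243 F [-2.9  5.1 17.8] q [-0.56  0.45 -0.02  1.09  0.    1.44]
```

View pics/G_c.png

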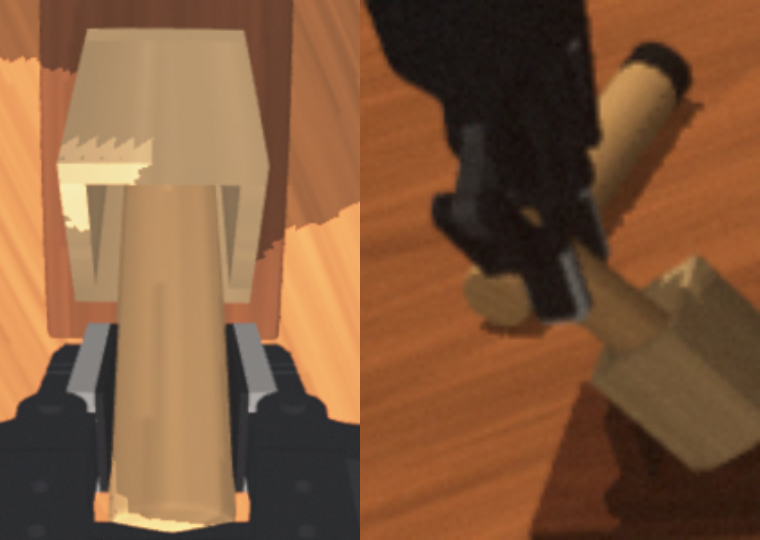

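Emit:
carry_out(moves=[[0,0.01,-0.02,0,-1],[0,0.02,-0.03,0,-1],[0,0.02,-0.03,0,-1],[0,0.02,-0.03,0,-0.6],[0,0.02,-0.03,0,-0.2],[0,0.02,-0.03,0,0.2],[0,0.02,-0.03,0,0.4],[0,0.02,-0.03,0,0.4]])

```text
clock: 38.7
eef_pos: [0.4808, -0.3025, 0.1304]
tool_rot: [0.977, -0.213, -0.0, 0.0]
ft_force: [-0.7, -0.1, 0.4]
grip_width: 0.0597
```

Emit:
carry_out(moves=[[0,0,-0.2,0,0.4],[0,0,-0.6,0,0.4],[0,0,-1,0,0.4],[0,0.4,-1,0,0.4],[0,0.6,-1,0,0.4],[0,0.6,-1,0,0.4],[0,0.6,-1,0,0.4]])

```text
clock: 39.4
eef_pos: [0.4557, -0.3569, 0.2301]
tool_rot: [0.977, -0.214, -0.0, -0.0]
ft_force: [0.1, 0.8, -0.3]
grip_width: 0.06
```

```bash
python3 look.py H wrist scene top
python3 - <<'E'
from h import *
w=cv2.imread('pics/H_wrist.png')
s0=cv2.imread('pics/scene0.png');s=cv2.imread('pics/H_scene.png');t0=cv2.imread('pics/top0.png');t=cv2.imread('pics/H_top.png')
f=lambda i,a,b,c,d:cv2.resize(i[a:b,c:d],(390,290),interpolation=cv2.INTER_CUBIC)
cv2.imwrite('pics/H.png',np.vstack([np.hstack([f(s0,245,345,75,209),f(s,245,345,75,209)]),np.hstack([f(t0,200,290,420,541),f(t,200,290,420,541)])]))
cv2.imwrite('pics/H_c.png',cv2.resize(w[20:220,240:400],None,fx=3,fy=3))
E
```

```text
t39.40 p [ 0.4557 -0.3569  0.2301] x [ 0.909 -0.418 -0.001] z [-0.     0.001 -1.   ] w0.0600 F [ 0.1  0.8 -0.3] q [-0.66  0.41  0.18  1.34  0.    1.34]
```

View pics/H.png

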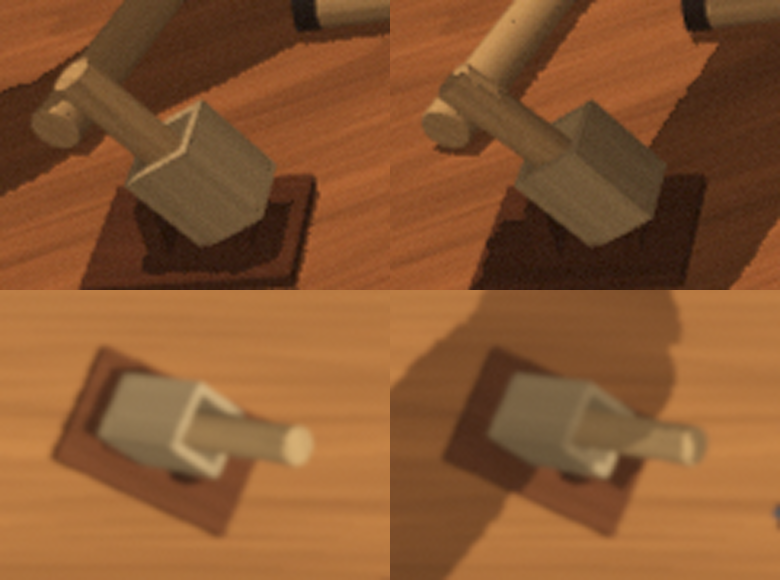

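View pics/H_c.png

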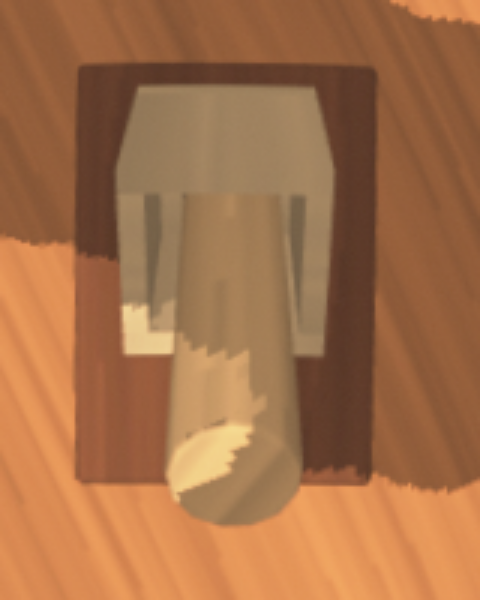

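Run:
```python
from h import *
import pickle
s0=cv2.imread('pics/scene0.png');s=cv2.imread('pics/H_scene.png')
g=lambda i:cv2.resize(i[255:305,85:135],None,fx=8,fy=8,interpolation=cv2.INTER_CUBIC)
b=cv2.convertScaleAbs(g(s),alpha=1.5)
cv2.imwrite('pics/I.png',np.hstack([g(s0),b]))
m,o=pickle.load(open('pics/H_wrist.pkl','rb'))
print(onz(m,318,177.7,.146,True), onz(m,318,177.7,.142,True))
```

```text
[ 0.47605019 -0.31701769  0.146     ] [ 0.47590141 -0.31741598  0.142     ]
```

View pics/I.png

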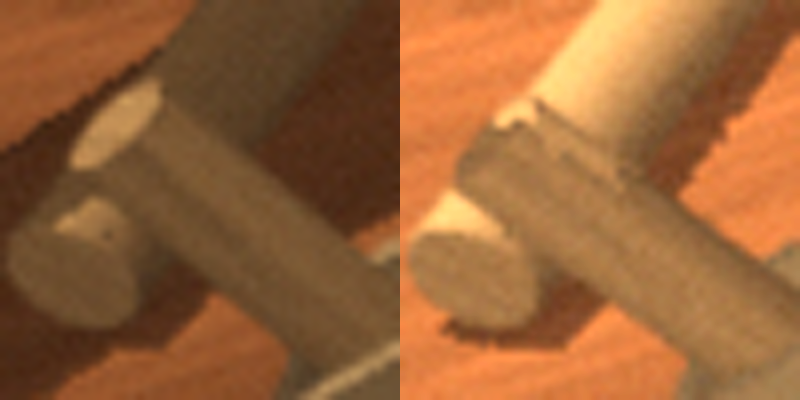

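Run:
```python
from h import *
import pickle
m,o=pickle.load(open('pics/H_wrist.pkl','rb'));S,_=pickle.load(open('pics/H_scene.pkl','rb'))
g,_=pickle.load(open('pics/g_wrist.pkl','rb'))
c=np.array([.4946,-.2731]);u=np.array([-.418,-.9085])
for n,mm,uv,su in(('orig',g,(320.8,159.9),(99.4,270.6)),('now',m,(318,177.7),(97.5,273.1))):
    p=tri([(mm['eye'],ray(mm,*uv,True)),(S['eye'],ray(S,*su))]);s=(p[:2]-c)@u
    # depth coordinate along sleeve axis & across from bore (-26.2,36)
    d=np.array([s*1e3+26.2,p[2]*1e3-36]);print(n,p,'along',d@[.5,.866],'across',d@[.866,-.5])
t=cv2.imread('pics/H_top.png');cv2.imwrite('pics/J.png',t)
```

```text
orig [ 0.47595655 -0.31223571  0.14609101] along 130.11269220294878 across 5.182845113188478
now [ 0.47592232 -0.31706641  0.14232889] along 129.05620154892586 across 10.876910124221482
```

View pics/J.png

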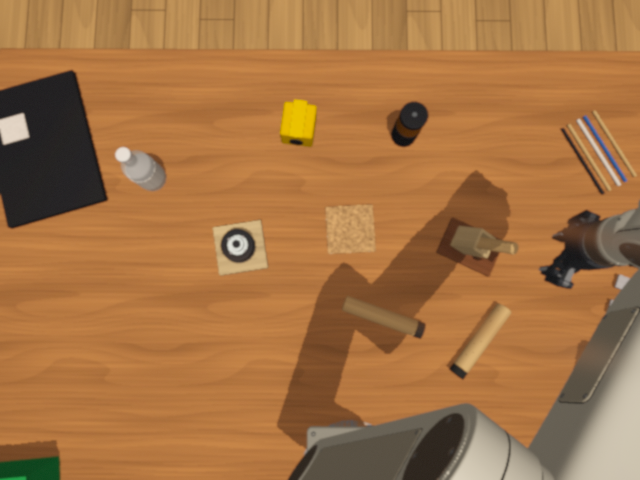

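The pusher's end is 129 mm up the sleeve axis (130 mm at the start), so it is fully in, only leaning about 2.5° more within the sleeve's play. The bystanders haven't moved and the gripper is clear. Handing in.

```bash
python3 -c "
from workcell import order
print(order.job_done())"
```

```text
the job is handed in; nothing more can be done
None
```

The retainer is home in the barrel, the pusher is back in its holder foot first, and the job was handed in at about 39.6 s on the robot's clock.

- **Retainer:** I set it loosely on the four balls and let go. The upright pusher then pressed it about 10 mm down to a hard stop at 21.6 N. Afterwards all four balls showed over the flange, with the collar low in the barrel.
- **Turning the pusher upright:** Dragging the foot across the cork pad only made it slide. I pivoted it against the side of the fixed barrel base instead, stood it on the bench and re-gripped it. For the return I leaned it again against the edge of the fixed cork pad.
- **Pusher return:** After the first release it leaned about 3° too far, so I re-gripped and reset it once. On the last check its end was 129 mm up the sleeve axis, against 130 mm at the start, so it is fully in.
- **Not exactly as at the start:** The foot does not lie flush on the lower wall. The pusher still leans about 2.5° more than it did at the start, within the play of the sleeve.
- **Bystanders:** The last top view shows the sharpener, outlet box and bottle where they were, and the gripper clear of everything.

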